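Hang the slicing disc on the slanted disc rack

TASK

Put the washed slicing disc (orange hub, lying on the drying mat) away: slide its hub down the slanted peg of the disc rack that already holds the orange-hubbed grating disc, and turn it until its notches drop over the lugs of the disc below and the two hubs sit fully together. Never force it down, let go of it there, and leave everything else where it stands.

Things in the scene. Friction and masses are not known exactly. Their poses are not given: they have to be found in the camera images.
- slicer_hub (a point): Slicing disc, loose, about 160 g: a steel plate 120 mm across on an orange plastic hub 40 mm across and 42 mm high, to be gripped by the hub. This point: on the hub's axis, in the middle of the part above the plate, 26 mm above the hub's underside, 16 mm below its top. z: along the axis, away from the underside. Starts level on the mat, hub up, any yaw; it and the grey disc may swap places.
- slicer_foot (a point): Centre of the slicing disc's hub underside, on its axis; same axes as slicer_hub. The disc rests on this face. The plate is 2.5 mm thick, its top 10.5 mm above this face. A 15 mm bore runs through the hub. The underside has four notches 10.6 mm wide and 6.5 mm deep, running out from the bore along this point's +x, -x, +y and -y.
- rack: Disc rack, fixed, on the left: a steel wire frame 270 mm wide and 140 mm high, sloping, with a white strip across. Two steel pegs 140 mm apart stand square to the slope, leaning to the robot's right or right and away, 50 degrees above level (40 from vertical). Each holds one grating disc, 120 mm across. Origin: on the counter midway between the pegs' feet; x level, opposite to the lean.
- orange_peg: The peg that holds the grating disc with the ORANGE hub (nearer or farther one, as it comes), with that disc. Origin: on the strip at the peg's foot; z runs up along the peg's axis to its free end, y is level. A hub already on it is 40 mm across, its flat top 48 mm from the origin; the slicing disc goes on above it and there clears all else.
- orange_peg_seat (a point): On that peg's axis, at the flat top of the orange hub it holds; axes as orange_peg. Four white lugs stand on this top in a cross, 7 mm wide (5.2 at the top), 5.5 mm high, reaching from 9 to 18 mm off the axis. Resting on the lugs, the slicing disc's underside is 5.5 mm above this point along z; with its notches over the lugs it is at this point.
- orange_peg_tip (a point): Free end of that peg, on its axis, 32 mm above orange_peg_seat along z. The peg is 12 mm thick, tapering over its last 14 mm to 6 mm; a hub's bore has 1.5 mm of play all round it.
- orange_lug (a point): A point on the axis of that peg, 5.5 mm above orange_peg_seat: the height of the lugs' tops. The cross of lugs stands at any angle, which is not given: look from above, or rest the upper hub lightly on them and turn it till it drops (within 4 to 8 degrees, more if well centred; repeats every 90). The disc below is stiff on its peg: it takes over 0.5 N m to turn.
- grey_peg_seat (a point): The same point of the rack's other peg, which holds a grating disc with a GREY hub, also with white lugs. Not to be used.
- grey_disc_hub (a point): Loose grating disc with a grey hub beside the slicing disc on the mat, same outer sizes, same point: 26 mm above its underside. Leave it.
- mat: Silicone drying mat, fixed, 190 x 310 x 6 mm, the two washed discs lie on it. Origin: centre of its underside.
- mug: Blue mug 82 mm across, 95 mm high. Origin: centre of its underside.
- bowl: White bowl 116 mm across, 56 mm high. Origin: centre of its underside.
- soap: Green washing-up bottle 60 mm across, 190 mm high. Origin: centre of its underside.
- jar: Glass jar with a red lid, 76 mm across, 110 mm high. Origin: centre of its underside.
- mill: Dark wooden pepper mill, 56 mm across, 158 mm high. Origin: centre of its underside.
- sponge: Yellow sponge block 90 x 60 x 30 mm. Origin: centre of its underside.
- spatula: Wooden spatula 270 mm long lying on the counter between robot and mat. Origin: centre of its underside.

How it is judged:
By the outcome, as a careful person would: the job done as asked, in the order asked, and still so for the second after the job is handed in, with the robot touching nothing.
It also fails if it takes over 58 s, if anything falls off the work surface, if the arm or the gripper's body presses on something with over 40 N, if the wrist force passes 120 N, or if a joint passes its speed limit or range.

ROBOT

A 7-joint arm with a two-finger parallel gripper is mounted at the origin on the work surface. World frame = base frame: x ahead of the robot, y to its left, z up, the work surface at z = 0. Lengths are in m, angles in rad, forces in N, time in s.
With the tool pointing down it reaches from about 0.35 to 0.9 m from the base axis. Payload 8.1 kg.
Tool frame: the origin (TCP) lies midway between the tips of the shut fingers; the grasp point (between the pads) lies 19 mm behind it; z points along the fingers, y is the line along which they close (so a half turn about z gives the same grasp; the last joint's range is limited). The gripper opens to 92 mm and grips with 3 to 60 N. Pads are 19 mm wide; open, the fingers measure 130 mm over their backs; the gripper's body (75 mm by 190 mm) begins 47 mm behind the grasp point.
Start: joints at [1.184, 0.434, 0.025, 1.573, -0.012, 1.134, -0.075], TCP at [0.175, -0.6, 0.227] pointing down, gripper open.
Joint ranges: [-2.62, 2.62], [-0.44, 2.09], [-1.27, 1.32], [0.08, 2.57], [-1.32, 4.46], [0.12, 2], [-2.74, 2.74]. Speed limits (rad/s): [2.22, 2.22, 3.01, 3.01, 3.14, 3.14, 3.14].

INTERFACE

Orientations are given as a rotation vector (axis times angle).
In Python, from cell import arm gives the robot as it stands.
- The arm moves only by the tool move_arm, never from a script. Its argument "motion" is a list of rows, each an object of numbers: "tx", "ty", "tz": the shift along the tool's x, y, z normalised to -1 to 1, where 1 is 1000 mm; "twist": the turn about the tool's z normalised to -1 to 1, where 1 is pi/2 rad. In form: [{"tx": .., "ty": .., "tz": .., "twist": ..}, ...]. A call has 1 to 12 rows; each row shifts and turns the commanded pose from where the row before left it, along the tool's axes as they then stand; what a row does not reach is not made up. A row lasts 1/10 s, in which the tool goes at most 50 mm and 8.59 degrees, less where a joint would pass 70% of its speed; a pose out of reach is approached as far as the arm can. A call with a number of a shift or a turn outside -1 to 1 is refused whole. A call with a gripper value outside its range is refused whole. "gripper" is the gripper's target within -1 to 1 (shut at 1, half-way at 0, fully open at -1), set as the call begins (left out, the last holds). The fingers move at their own pace and stop on an object; "squeeze" is the grip in N (left out, the last holds). Time passes only in rows, so rows that do not move let the fingers close. It gives the time, the measured TCP pose, the force, the opening and the grip force at its end, in the units of the state.
- arm.observe(): the state, without advancing time (a new reading comes with each control period).
- arm.get_image(name): name is "scene" or "top" or "wrist"; returns the picture (480x640x3 uint8, red, green, blue); there is no depth.
- arm.calibration(name): a dict with "K" (3x3 intrinsics, pixels), "T" (4x4, takes a point from camera to world coordinates). Camera axes: x right, y down, z forward; pixel columns grow to the right and rows downward; lengths in m; the calibration is good to about 2 mm. The wrist camera is an equidistant fisheye: a pixel r from the principal point sees the ray r / f radians off the axis. A picture is of the moment at which its call begins: read the wrist's pose just before it. calibration takes no time and is no camera call; for the wrist camera it gives the pose at the moment of the call.
- arm.sign_off(): hands the job in; it is judged then, once.
Trained networks look in the newest picture that a camera, given by its name, has taken for a name from the list of things; names that differ only in an ending like _2 or _b are one class to them, and where a whole thing is asked for, a point or a joint stands for the part that bears it (a point fixed in the world has none). Each returns a list of dicts, best first, with "conf" (0 to 1); they miss things now and then, are a little off and sometimes report something else, mostly with a low value. They report only what shows in the picture. A call takes as long as a camera call.
- arm.look_for(camera, query): "point" ([column, row] as shares, 0 to 1, of the picture: columns of its width, rows of its height, amid what is visible of it).
- arm.regions_of(camera, query): "region" (480x640 bool, what is visible of it) and "point" ([column, row] as shares, 0 to 1, of the picture: columns of its width, rows of its height, amid what is visible of it).
- arm.place_of(camera, query): "point" ([column, row] as shares, 0 to 1, of the picture: columns of its width, rows of its height: a listed point, or the origin of a listed thing).
The state is a dict: "clock": time; "joints": joint angles; "dq": joint speeds; "joint_efforts": joint torques, N m; "position": TCP position; "ee_rot": TCP orientation; "force": force on the tool from outside, world axes, zero at the start; "ft_torque": the same for the moment, N m; "width": opening from 0.0 (shut) to 1.0 (fully open); "gripper_force": force on a finger pad.
Only numpy, scipy, OpenCV 4.12 (cv2) and the standard library are available. Lean on these libraries where they do the work, as an engineer would, in place of code of your own. Each camera call takes 0.05 s, during which the arm holds its last target. There are 200 camera calls.

## Working session

There is one attempt and no reset: what is moved stays moved. The work goes in short steps, Python scripts to look and compute and a tool call to move; the robot and the scene stay as the last step left them, time stands still between calls to the robot, and variables do not carry over. Pictures are saved under pics/ and viewed, at most 10 in all, crops included, and the job is handed in when it is done.

Besides the shell and the picture viewer there is one more tool, called after "Call:" as name([rows], argument=value, ...), one row to a line, values as JSON. move_arm: Moves the arm, as the interface text tells. Scaled input: -1 to 1 covers 1000 mm each way for a shift and pi/2 rad each way for a turn. Its arguments: {"type":"object","properties":{"motion":{"type":"array","items":{"type":"object","properties":{"tx":{"type":"number"},"ty":{"type":"number"},"tz":{"type":"number"},"twist":{"type":"number"}}}},"gripper":{"type":"number"},"squeeze":{"type":"number"}},"required":["motion"]}

```bash
ls -la; mkdir -p pics
cat > h.py <<'E'
import numpy as np, cv2
from scipy.spatial.transform import Rotation as R
from cell import arm
def px(p): return np.array([p[0]*640,p[1]*480])
def ray(cam,uv,cal=None):
    c=cal or arm.calibration(cam); K=np.array(c["K"]);T=np.array(c["T"])
    x=(uv[0]-K[0,2])/K[0,0]; y=(uv[1]-K[1,2])/K[1,1]
    if cam=="wrist":
        r=np.hypot(x,y); s=np.sin(r)/r if r>1e-9 else 1; d=np.array([x*s,y*s,np.cos(r)])
    else: d=np.array([x,y,1.])
    d=T[:3,:3]@d; return T[:3,3],d/np.linalg.norm(d)
def atz(cam,uv,z,cal=None):
    o,d=ray(cam,uv,cal); return o+d*(z-o[2])/d[2]
def tri(rs):
    A=sum(np.eye(3)-np.outer(d,d) for o,d in rs); b=sum((np.eye(3)-np.outer(d,d))@o for o,d in rs)
    p=np.linalg.solve(A,b); return p,[np.linalg.norm(np.cross(p-o,d)) for o,d in rs]
def proj(cam,P,cal=None):
    c=cal or arm.calibration(cam); K=np.array(c["K"]);T=np.array(c["T"])
    q=T[:3,:3].T@(np.array(P)-T[:3,3])
    if cam=="wrist":
        r=np.hypot(q[0],q[1]); th=np.arctan2(r,q[2]); q=np.array([q[0]/r*th,q[1]/r*th,1.])
    else: q=q/q[2]
    return np.array([K[0,0]*q[0]+K[0,2],K[1,1]*q[1]+K[1,2]])
def save(n,im): cv2.imwrite("pics/"+n+".png",im[:,:,::-1])
E
python3 - <<'E'
from h import *
np.set_printoptions(precision=4,suppress=True)
s=arm.observe(); print(s)
print(R.from_rotvec(s["ee_rot"]).as_matrix())
for c in("top","scene","wrist"):
    save(c+"0",arm.get_image(c)); k=arm.calibration(c); print(c,np.array(k["K"]),np.array(k["T"]))
for q in("slicer_hub","grey_disc_hub","slicer_foot","orange_peg","orange_peg_seat","orange_peg_tip","orange_lug","grey_peg_seat","rack","mat","mug","soap","mill","jar","bowl","sponge"):
    rs=[]
    for c in("top","scene"):
        r=arm.place_of(c,q); print(q,c,[(px(a["point"]).round(1).tolist(),round(a["conf"],2)) for a in r[:2]])
        if r: rs.append(ray(c,px(r[0]["point"])))
    if len(rs)==2: print("   ",*tri(rs))
E
```

```text
total 12
drwxr-xr-x  3 agent agent 4096 Nov 30 20:53 .
drwxr-xr-x 23 root  root  4096 Nov 30 20:53 ..
drwxr-xr-x  2 agent agent 4096 Nov 30 20:53 pics
{'clock': 0.0, 'joints': array([ 1.1844,  0.4353,  0.0249,  1.5741, -0.0116,  1.134 , -0.0751]), 'dq': array([ 0.0002, -0.0016, -0.0007,  0.0003, -0.0004, -0.0006,  0.0003]), 'joint_efforts': array([ -0.0015, -66.7851,   0.9845, -31.446 ,  -0.0607,   0.0428,
         0.0001]), 'position': array([ 0.1748, -0.5995,  0.2259]), 'ee_rot': array([-3.1085, -0.444 ,  0.0005]), 'force': array([0.156 , 0.5332, 0.1029]), 'ft_torque': array([-0.0233,  0.0564, -0.0297]), 'gripper_force': 0.0, 'width': 1.000373418579679}
[[ 0.96    0.28   -0.0006]
 [ 0.28   -0.96    0.0015]
 [-0.0001 -0.0016 -1.    ]]
top [[556.0409   0.     308.6804]
 [  0.     556.0409 239.3797]
 [  0.       0.       1.    ]] [[-0.0201 -0.9874  0.1569  0.3787]
 [-0.9997  0.0178 -0.0158  0.0625]
 [ 0.0128 -0.1571 -0.9875  1.371 ]
 [ 0.      0.      0.      1.    ]]
scene [[534.7911   0.     319.8422]
 [  0.     534.7911 240.0856]
 [  0.       0.       1.    ]] [[ 0.6352  0.6234 -0.
[... 2755 characters left out ...]
18.7, 426.5], 0.57)]
    [ 0.7248 -0.3565 -0.015 ] [np.float64(0.0002867009877193419), np.float64(0.00028670098771935225)]
jar top [([327.7, 165.2], 0.64), ([219.2, 227.3], 0.16)]
jar scene [([350.3, 351.7], 0.94)]
    [ 0.7836 -0.0162  0.0015] [np.float64(0.005484188602495855), np.float64(0.005484188602495941)]
bowl top [([284.4, 167.9], 0.78)]
bowl scene [([386.4, 324.9], 0.73)]
    [ 0.7827  0.0978 -0.0052] [np.float64(0.0012284974003313794), np.float64(0.001228497400331375)]
sponge top [([140.8, 290.6], 0.7), ([220.8, 266.3], 0.53)]
sponge scene [([406.4, 180.9], 0.65), ([387.2, 326.1], 0.23)]
    [0.4794 0.4568 0.0093] [np.float64(0.005635246049572478), np.float64(0.005635246049572543)]
```

View pics/top0.png

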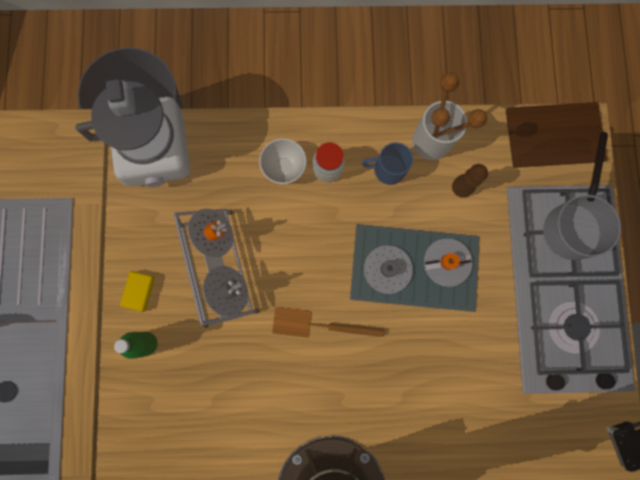

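View pics/scene0.png

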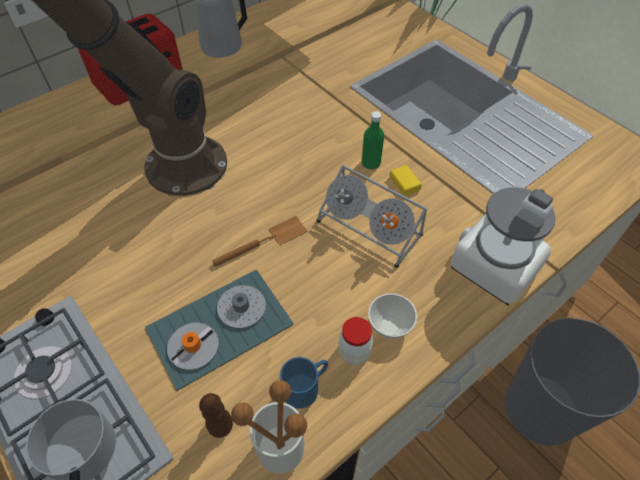

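```bash
cat >> h.py <<'E'
np.set_printoptions(precision=4,suppress=True)
def delta(target,tcp=True):
    s=arm.observe(); M=R.from_rotvec(s["ee_rot"]).as_matrix()
    return (M.T@(np.array(target)-s["position"]))*1000, M
E
python3 - <<'E'
from h import *
p,e=tri([ray("top",(444.7,259.7)),ray("scene",(192.5,344.9))]); print("hub",p,e)
print(tri([ray("top",(388.7,266.6)),ray("scene",(240,300))]))
s=arm.observe(); M=R.from_rotvec(s["ee_rot"]).as_matrix()
C=np.array(arm.calibration("wrist")["T"])[:3,3]; o=C-s["position"]; print("cam off tool",M.T@o)
print(delta([p[0]-o[0],p[1]-o[1],.12])[0])
# start yaw of tools
E
```

```text
hub [ 0.536  -0.2978  0.011 ] [np.float64(0.004003574183698958), np.float64(0.004003574183698833)]
(array([ 0.52  , -0.1511,  0.0387]), [np.float64(0.0007736889237190423), np.float64(0.0007736889237191281)])
cam off tool [ 0.0728 -0.0012 -0.1593]
[ 358.3253 -187.8895  106.7531]
```

Call:
move_arm([
  {"tx": 0.02,"ty": -0.01,"tz": 0.006},
  {"tx": 0.036,"ty": -0.019,"tz": 0.011},
  {"tx": 0.036,"ty": -0.019,"tz": 0.011},
  {"tx": 0.036,"ty": -0.019,"tz": 0.011},
  {"tx": 0.036,"ty": -0.019,"tz": 0.011},
  {"tx": 0.036,"ty": -0.019,"tz": 0.011},
  {"tx": 0.036,"ty": -0.019,"tz": 0.011},
  {"tx": 0.036,"ty": -0.019,"tz": 0.011},
  {"tx": 0.036,"ty": -0.019,"tz": 0.011},
  {"tx": 0.036,"ty": -0.019,"tz": 0.01},
  {"tx": 0.014,"ty": -0.007,"tz": 0.003},
  {},
], gripper=-1)

```text
invalid input
```

```bash
cat >> h.py <<'E'
def bird(cam,im,org,ex,ey,half,n=600,cal=None):
    "orthographic view on the plane org+u ex+v ey; right=ex, up=ey"
    g=(np.arange(n)+.5)/n*2*half-half
    U,V=np.meshgrid(g,-g); c=cal or arm.calibration(cam); K=np.array(c["K"]);T=np.array(c["T"])
    P=np.array(org)+U[...,None]*ex+V[...,None]*ey; q=(P-T[:3,3])@T[:3,:3]
    if cam=="wrist":
        r=np.hypot(q[...,0],q[...,1]); th=np.arctan2(r,q[...,2])/r; x=q[...,0]*th;y=q[...,1]*th
    else: x=q[...,0]/q[...,2];y=q[...,1]/q[...,2]
    return cv2.remap(im,(K[0,0]*x+K[0,2]).astype(np.float32),(K[1,1]*y+K[1,2]).astype(np.float32),cv2.INTER_CUBIC)
E
python3 - <<'E'
from h import *
s=arm.observe(); print(s["clock"],s["position"],s["joints"],s["force"])
c=arm.calibration("wrist"); im=arm.get_image("wrist"); save("wr1",im)
X=np.array([1.,0,0]);Y=np.array([0,1.,0])
m=cv2.cvtColor(im,cv2.COLOR_RGB2HSV); 
for q,z in(("slicer_hub",.032),("slicer_foot",.006)):
    for a in arm.place_of("wrist",q)[:2]: print(q,px(a["point"]),a["conf"],atz("wrist",px(a["point"]),z,c))
# orange mask on top plane
b=bird("wrist",im,[.536,-.30,.048],X,Y,.08,cal=c)
h=cv2.cvtColor(b,cv2.COLOR_RGB2HSV); k=cv2.inRange(h,(3,150,100),(20,255,255))
ys,xs=np.nonzero(k); print(len(xs),"bbox",xs.min(),xs.max(),ys.min(),ys.max(), .536+(np.median(xs)-300)/600*.16, -.30-(np.median(ys)-300)/600*.16)
save("bird1",np.hstack([b]))
E
```

```text
1.75 [ 0.175  -0.6     0.2268] [ 1.1844  0.4345  0.025   1.5732 -0.0116  1.134  -0.0751] [ 0.2532 -0.481   0.2379]Traceback (most recent call last):
  File "<stdin>", line 11, in <module>
    return umr_minimum(a, axis, None, out, keepdims, initial, where)
ValueError: zero-size array to reduction operation minimum which has no identity
```

Call:
move_arm([
  {"tx": 0.02,"ty": -0.01,"tz": 0.006,"twist": 0},
  {"tx": 0.036,"ty": -0.019,"tz": 0.011,"twist": 0},
  {"tx": 0.036,"ty": -0.019,"tz": 0.011,"twist": 0},
  {"tx": 0.036,"ty": -0.019,"tz": 0.011,"twist": 0},
  {"tx": 0.036,"ty": -0.019,"tz": 0.011,"twist": 0},
  {"tx": 0.036,"ty": -0.019,"tz": 0.011,"twist": 0},
  {"tx": 0.036,"ty": -0.019,"tz": 0.011,"twist": 0},
  {"tx": 0.036,"ty": -0.019,"tz": 0.011,"twist": 0},
  {"tx": 0.036,"ty": -0.019,"tz": 0.011,"twist": 0},
  {"tx": 0.036,"ty": -0.019,"tz": 0.01,"twist": 0},
  {"tx": 0.014,"ty": -0.007,"tz": 0.003,"twist": 0},
  {"tx": 0,"ty": 0,"tz": 0,"twist": 0},
], gripper=-1)

```text
clock: 3.1
position: [0.468, -0.3167, 0.1193]
ee_rot: [-3.108, -0.451, -0.001]
force: [-0.2, -0.6, 0.5]
width: 0.997
gripper_force: 0.0
```

```bash
cat > a.py <<'E'
from h import *
s=arm.observe(); print(s["clock"],s["position"],s["joints"],s["force"])
c=arm.calibration("wrist"); im=arm.get_image("wrist"); save("wr1",im)
X=np.array([1.,0,0]);Y=np.array([0,1.,0])
for q,z in(("slicer_hub",.032),("slicer_foot",.006)):
    for a in arm.place_of("wrist",q)[:2]: print(q,px(a["point"]),a["conf"],atz("wrist",px(a["point"]),z,c))
b=bird("wrist",im,[.536,-.30,.048],X,Y,.08,cal=c)
save("bird1",b)
h=cv2.cvtColor(b,cv2.COLOR_RGB2HSV); k=cv2.inRange(h,(3,150,100),(20,255,255))
ys,xs=np.nonzero(k); print(len(xs),"bbox",xs.min(),xs.max(),ys.min(),ys.max(), .536+(np.median(xs)-300)/600*.16, -.30-(np.median(ys)-300)/600*.16)
E
python3 a.py
```

```text
3.1 [ 0.468  -0.3167  0.1193] [ 0.5638  0.4546 -0.0857  1.8407  0.0484  0.8487 -0.8276] [-0.2234 -0.623   0.5483]
slicer_hub [325.824 143.616] 0.83 [ 0.5317 -0.3004  0.032 ]
14405 bbox 216 359 224 373 0.5322666666666667 -0.3002666666666667
```

View pics/bird1.png

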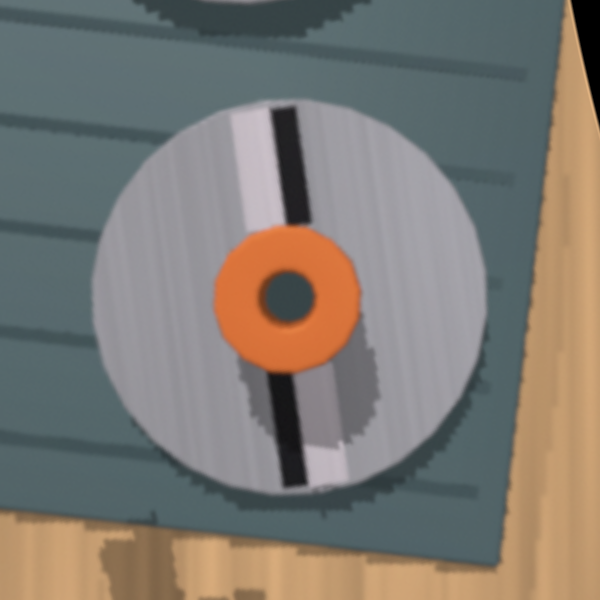

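Run:
```python
from h import *
print(delta([.583,.08,.145])[0])
```

```text
[ 224.8216 -352.2134  -25.474 ]
```

Call:
move_arm([
  {"tx": 0.012,"ty": -0.018,"tz": -0.006,"twist": 0},
  {"tx": 0.023,"ty": -0.036,"tz": -0.006,"twist": 0},
  {"tx": 0.023,"ty": -0.036,"tz": -0.006,"twist": 0},
  {"tx": 0.023,"ty": -0.036,"tz": -0.004,"twist": 0},
  {"tx": 0.023,"ty": -0.036,"tz": -0.003,"twist": 0},
  {"tx": 0.023,"ty": -0.036,"tz": 0,"twist": 0},
  {"tx": 0.023,"ty": -0.036,"tz": 0,"twist": 0},
  {"tx": 0.023,"ty": -0.036,"tz": 0,"twist": 0},
  {"tx": 0.023,"ty": -0.036,"tz": 0,"twist": 0},
  {"tx": 0.023,"ty": -0.036,"tz": 0,"twist": 0},
  {"tx": 0.006,"ty": -0.01,"tz": 0,"twist": 0},
  {"tx": 0,"ty": 0,"tz": 0,"twist": 0},
])

```text
clock: 4.45
position: [0.5839, 0.0823, 0.1449]
ee_rot: [-3.109, -0.446, -0.001]
force: [-0.5, -1.0, 0.7]
width: 0.999
gripper_force: 0.0
```

Run:
```python
from h import *
s=arm.observe(); print(s["clock"],s["position"],s["joints"])
c=arm.calibration("wrist"); im=arm.get_image("wrist"); save("wr2",im)
np.savez("wr2.npz",im=im,K=c["K"],T=c["T"])
for q in("orange_peg","orange_peg_seat","orange_peg_tip","orange_lug","grey_peg_seat","rack"):
    for a in arm.place_of("wrist",q)[:2]:
        u=px(a["point"]); print(q,u,round(a["conf"],2))
        if q in("orange_peg_seat","orange_peg_tip","orange_lug","grey_peg_seat"):
            tp={"orange_peg_seat":(215.7,228.0),"orange_peg_tip":(225.4,225.4),"orange_lug":(218.5,227.3),"grey_peg_seat":(234.1,288.4)}[q]
            sc={"orange_peg_seat":(390.4,220.7),"orange_peg_tip":(384.7,218.5),"orange_lug":(389.8,219.9),"grey_peg_seat":(344.6,194.6)}[q]
            print("   ",*tri([ray("wrist",u,c),ray("top",tp),ray("scene",sc)]))
```

```text
4.45 [0.5839 0.0823 0.1449] [-0.1119  0.4645 -0.1662  1.7499  0.0921  0.9341 -1.6012]
orange_peg [ 55.616 153.696] 0.86
orange_peg [ 55.488 157.2  ] 0.68
orange_peg_seat [ 57.472 154.08 ] 0.58
    [0.6088 0.2563 0.113 ] [np.float64(0.0028643736726728045), np.float64(0.0012366411018961076), np.float64(0.002850807214000389)]
orange_peg_tip [ 57.984 157.2  ] 0.61
    [0.6112 0.2312 0.1425] [np.float64(0.001875199146252083), np.float64(0.003143527667926779), np.float64(0.001602269051123929)]
orange_lug [ 57.6   152.496] 0.67
    [0.6104 0.2501 0.1211] [np.float64(0.0015916642536481463), np.float64(0.002979747850884933), np.float64(0.003339523820008922)]
```

View pics/wr2.png

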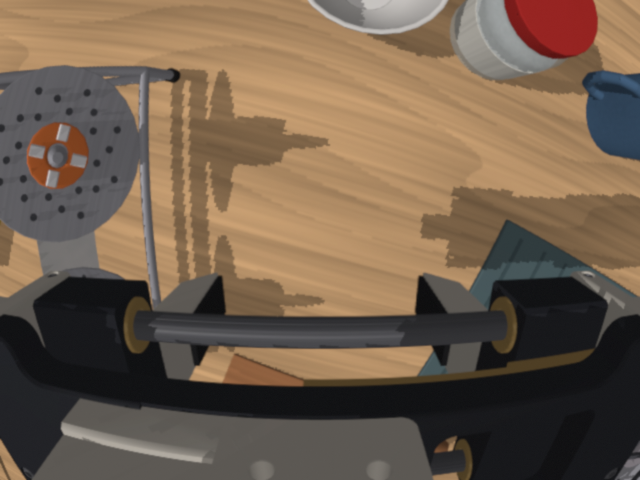

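Run:
```python
from h import *
im=cv2.imread("pics/top0.png",0)
L=cv2.createLineSegmentDetector().detect(im)[0][:,0]
for l in L:
    if np.hypot(l[2]-l[0],l[3]-l[1])>25 and 165<l[0]<270 and 200<l[1]<335:
        o=[]
        for z in(.02,.13):
            a,b=atz("top",l[:2],z),atz("top",l[2:],z); d=(b-a)*np.sign((b-a)[0]); o.append(np.degrees(np.arctan2(d[1],d[0])))
        print(l.round(0),np.round(o,1))
arm.get_image("top");arm.get_image("scene")
C={}
for cam in("top","scene"):
  for q in("orange_peg","grey_peg_seat"):
    for a in arm.regions_of(cam,q)[:2]:
        ys,xs=np.nonzero(a["region"]); print(cam,q,round(a["conf"],2),len(xs),xs.mean(),ys.mean(),xs.min(),xs.max(),ys.min(),ys.max(),atz(cam,(xs.mean(),ys.mean()),.1))
d=np.load("wr2.npz"); cal=dict(K=d["K"],T=d["T"]); 
phi=np.radians(15); lean=np.array([np.sin(phi),-np.cos(phi),0]); ey=np.array([np.cos(phi),np.sin(phi),0]); pz=np.sin(np.radians(40))*lean+np.array([0,0,np.cos(np.radians(40))])
ex=np.cross(ey,pz) ; print(pz,ex)
seat=np.array([.6093,.2563,.1125]); lug=seat+.0055*pz
b=bird("wrist",d["im"],lug,ey,np.cross(pz,ey),.04,cal=cal); save("lug",b)
f=bird("wrist",d["im"],seat+.032*pz,ey,np.cross(pz,ey),.04,cal=cal)
```

```text
[176. 211. 241. 208.] [-87.9 -87.9]
[250. 314. 224. 322.] [-73.8 -73.8]
[241. 268. 249. 299.] [14.1 14.1]
[181. 240. 175. 214.] [14.5 14.5]
[187. 236. 199. 282.] [14.8 14.8]
[199. 284. 208. 317.] [15.8 15.8]
[165. 275. 156. 307.] [-15.3 -15.3]
[262. 306. 240. 225.] [14.4 14.4]
[234. 216. 258. 306.] [14.6 14.6]
[254. 306. 245. 269.] [13.7 13.7]
[205. 318. 183. 229.] [14.5 14.5]
[241. 257. 233. 226.] [13.8 13.8]
[200. 318. 181. 241.] [14.5 14.5]
[269. 321. 239. 321.] [88.9 88.9]
top orange_peg 0.85 1672 209.95155502392345 232.5316985645933 188 232 209 256 [0.6007 0.2703 0.1   ]
top grey_peg_seat 0.61 1846 224.89328277356447 290.7453954496208 203 247 266 316 [0.4656 0.2353 0.1   ]
top grey_peg_seat 0.54 1042 136.8042226487524 291.2370441458733 120 153 270 311 [0.4683 0.435  0.1   ]
scene orange_peg 0.71 1590 390.937106918239 221.16729559748427 369 413 199 243 [0.6073 0.2647 0.1   ]
scene grey_peg_seat 0.51 143 358.86013986013984 185.17482517482517 352 366 177 193 [0.4628 0.2838 0.1   ]
[ 0.1664 -0.6209  0.766 ] [ 0.1983 -0.7399 -0.6428]
```

View pics/lug.png

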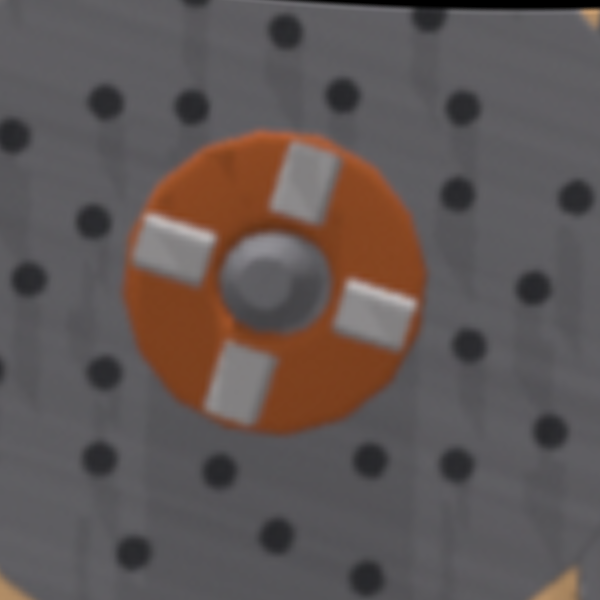

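Call:
move_arm([
  {"tx": 0,"ty": 0.02,"tz": 0,"twist": -0.0907},
  {"tx": 0,"ty": 0,"tz": 0,"twist": -0.0907},
  {"tx": 0,"ty": 0,"tz": 0,"twist": -0.0907},
  {"tx": 0,"ty": 0,"tz": 0,"twist": -0.0907},
  {"tx": 0,"ty": 0,"tz": 0,"twist": -0.0907},
  {"tx": 0,"ty": 0,"tz": 0,"twist": -0.0907},
  {"tx": 0,"ty": 0,"tz": 0,"twist": -0.0907},
  {"tx": 0,"ty": 0,"tz": 0,"twist": -0.0907},
  {"tx": 0,"ty": 0,"tz": 0,"twist": -0.0907},
  {"tx": 0,"ty": 0,"tz": 0,"twist": -0.0907},
  {"tx": 0,"ty": 0,"tz": 0,"twist": -0.0907},
  {"tx": 0,"ty": 0,"tz": 0,"twist": -0.0907},
])

```text
clock: 6.3
position: [0.5891, 0.0624, 0.1447]
ee_rot: [1.698, 2.643, -0.0]
force: [0.8, -0.9, -0.2]
width: 1.002
gripper_force: 0.0
```

```bash
cat >> h.py <<'E'
PH=np.radians(14.5); EY=np.array([np.cos(PH),np.sin(PH),0]); LN=np.array([np.sin(PH),-np.cos(PH),0])
PZ=np.sin(np.radians(40))*LN+np.array([0,0,np.cos(np.radians(40))]); UP=np.cross(PZ,EY)
def st():
    s=arm.observe(); M=R.from_rotvec(s["ee_rot"]).as_matrix()
    print("t",round(s["clock"],2),"pos",s["position"],"xyaw",round(np.degrees(np.arctan2(M[1,0],M[0,0])),2),"tilt",round(np.degrees(np.arccos(-M[2,2])),2),"F",s["force"].round(2),"T",s["ft_torque"].round(3),"w",round(s["width"]*92,2),"g",round(s["gripper_force"],2)); return s,M
E
python3 - <<'E'
from h import *
st()
L=np.array([.6064,.2539,.1183]); d=np.load("wr2.npz"); v=d["T"][:3,3]-L
print("cam in peg frame",v@EY,v@UP,v@PZ)
S=L-.0055*PZ;Tp=S+.032*PZ
for n,P in(("seat",S),("tip",Tp)): print(n,P,[proj(c,P) for c in("top","scene")])
print(delta([.5328,-.2998,.105])[0])
E
```

```text
t 6.3 pos [0.5891 0.0624 0.1447] xyaw 114.55 tilt 0.01 F [ 0.76 -0.87 -0.24] T [ 0.018 -0.117  0.025] w 92.19 g 0.0
cam in peg frame 0.007912455146723769 -0.0007305266405724715 0.2434120662006828
seat [0.6055 0.2573 0.1141] [array([214.6412, 229.3374]), array([388.9412, 218.7442])]
tip [0.6107 0.2374 0.1386] [array([221.85  , 225.0208]), array([385.6152, 217.8413])]
[-306.0289 -201.721    39.7347]
```

Call:
move_arm([
  {"tx": -0.016,"ty": -0.012,"tz": 0,"twist": 0},
  {"tx": -0.034,"ty": -0.022,"tz": 0,"twist": 0},
  {"tx": -0.034,"ty": -0.022,"tz": 0,"twist": 0},
  {"tx": -0.034,"ty": -0.022,"tz": 0.005,"twist": 0},
  {"tx": -0.034,"ty": -0.022,"tz": 0.005,"twist": 0},
  {"tx": -0.034,"ty": -0.022,"tz": 0.005,"twist": 0},
  {"tx": -0.034,"ty": -0.022,"tz": 0.005,"twist": 0},
  {"tx": -0.034,"ty": -0.022,"tz": 0.005,"twist": 0},
  {"tx": -0.034,"ty": -0.022,"tz": 0.005,"twist": 0},
  {"tx": -0.018,"ty": -0.014,"tz": 0.01,"twist": 0},
  {"tx": 0,"ty": 0,"tz": 0,"twist": 0},
])

```text
clock: 7.4
position: [0.5277, -0.3045, 0.103]
ee_rot: [-1.714, -2.631, 0.004]
force: [0.0, -0.3, 0.8]
width: 1.001
gripper_force: 0.0
```

Run:
```python
from h import *
s,M=st(); c=arm.calibration("wrist"); im=arm.get_image("wrist"); save("wr3",im)
X=np.array([1.,0,0]);Y=np.array([0,1.,0])
b=bird("wrist",im,[.533,-.30,.048],X,Y,.08,cal=c); save("bird3",b)
h=cv2.cvtColor(b,cv2.COLOR_RGB2HSV); k=cv2.inRange(h,(3,150,100),(20,255,255)); n,_,stt,cen=cv2.connectedComponentsWithStats(k)
for i in range(1,n):
    if stt[i,4]>300: print(stt[i],.533+(cen[i][0]-300)/600*.16,-.30-(cen[i][1]-300)/600*.16)
for a in arm.place_of("wrist","slicer_hub")[:2]: print(px(a["point"]),a["conf"],atz("wrist",px(a["point"]),.032,c))
print(delta([.5328,-.2998,.02])[0])
```

```text
t 7.4 pos [ 0.5277 -0.3045  0.103 ] xyaw 113.83 tilt 0.19 F [ 0.   -0.31  0.83] T [ 0.026 -0.152  0.055] w 92.11 g 0.0
[  219   206   152   166 18719] 0.531154986911694 -0.29718512028776467
[331.52  249.024] 0.7 [ 0.5335 -0.3013  0.032 ]
[-1.3628  2.3408 84.4412]
```

View pics/bird3.png

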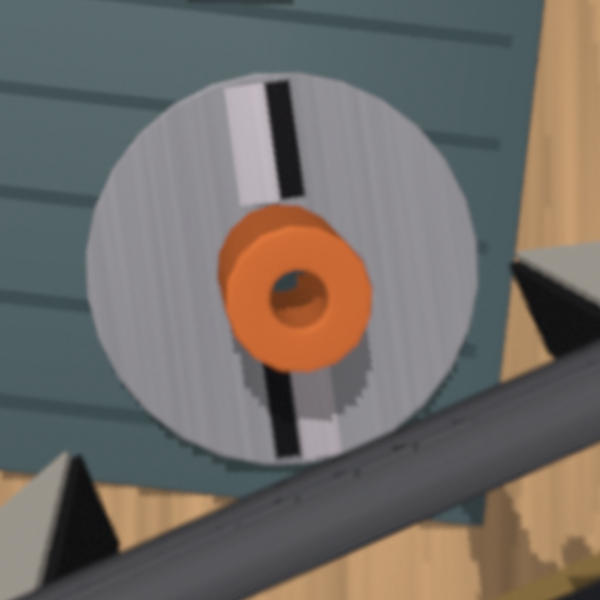

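Call:
move_arm([
  {"tx": -0.001,"ty": 0.002,"tz": 0.015,"twist": 0},
  {"tx": 0,"ty": 0,"tz": 0.02,"twist": 0},
  {"tx": 0,"ty": 0,"tz": 0.02,"twist": 0},
  {"tx": 0,"ty": 0,"tz": 0.015,"twist": 0},
  {"tx": 0,"ty": 0,"tz": 0.01,"twist": 0},
  {"tx": 0,"ty": 0,"tz": 0.004,"twist": 0},
  {"tx": 0,"ty": 0,"tz": 0,"twist": 0},
  {"tx": 0,"ty": 0,"tz": 0,"twist": 0},
])

```text
clock: 8.3
position: [0.5332, -0.2997, 0.0214]
ee_rot: [1.705, 2.637, 0.0]
force: [-0.7, -0.6, 0.1]
width: 1.001
gripper_force: 0.0
```

Run:
```python
from h import *
st(); print(delta([.5328,-.2997,.02])[0])
```

```text
t 8.3 pos [ 0.5332 -0.2997  0.0214] xyaw 114.22 tilt 0.06 F [-0.73 -0.55  0.05] T [-0.045 -0.098  0.05 ] w 92.07 g 0.0
[ 0.1747 -0.3277  1.3701]
```

Call:
move_arm([
  {"tx": 0,"ty": 0,"tz": 0.001,"twist": 0},
  {"tx": 0,"ty": 0,"tz": 0,"twist": 0},
  {"tx": 0,"ty": 0,"tz": 0,"twist": 0},
  {"tx": 0,"ty": 0,"tz": 0,"twist": 0},
  {"tx": 0,"ty": 0,"tz": 0,"twist": 0},
  {"tx": 0,"ty": 0,"tz": 0,"twist": 0},
  {"tx": 0,"ty": 0,"tz": 0,"twist": 0},
  {"tx": 0,"ty": 0,"tz": 0,"twist": 0},
], gripper=1, squeeze=15)

```text
clock: 9.1
position: [0.5327, -0.2996, 0.0197]
ee_rot: [1.706, 2.638, 0.0]
force: [0.2, 0.5, 0.2]
width: 0.432
gripper_force: 15.0
```

Call:
move_arm([
  {"tx": 0,"ty": 0,"tz": -0.01,"twist": 0},
  {"tx": 0,"ty": 0,"tz": -0.02,"twist": 0},
  {"tx": 0,"ty": 0,"tz": -0.03,"twist": 0},
  {"tx": 0,"ty": 0,"tz": -0.04,"twist": 0},
  {"tx": 0,"ty": 0,"tz": -0.04,"twist": 0},
  {"tx": 0,"ty": 0,"tz": -0.03,"twist": 0},
  {"tx": 0,"ty": 0,"tz": -0.02,"twist": 0},
  {"tx": 0,"ty": 0,"tz": 0,"twist": 0},
])

```text
clock: 9.9
position: [0.5341, -0.2999, 0.2135]
ee_rot: [1.703, 2.633, 0.001]
force: [0.3, -0.5, -2.3]
width: 0.428
gripper_force: 15.0
```

Run:
```python
from h import *
s,M=st()
# twist to xyaw 104.5 and target above pressing spot
S=np.array([.6055,.2573,.1141]);Tp=S+.032*PZ; A=Tp+.045*LN
print("tip",Tp,"tool target",A,"LN",LN)
c,sn=LN,EY
# delta expressed in tool frame AFTER twist to 104.5 : x=-LN, y=EY
v=np.array([A[0],A[1],.215])-s["position"]; print("tx,ty,tz",v@-LN*1000,v@EY*1000,-v[2]*1000)
```

```text
t 9.9 pos [ 0.5341 -0.2999  0.2135] xyaw 114.21 tilt 0.32 F [ 0.32 -0.49 -2.32] T [ 0.015 -0.171  0.058] w 39.4 g 15.0
tip [0.6107 0.2374 0.1386] tool target [0.6219 0.1938 0.1386] LN [ 0.2504 -0.9681  0.    ]
tx,ty,tz 456.02839881628273 208.60527114606808 -1.481748644809766
```

Call:
move_arm([
  {"tx": 0.01,"ty": 0.01,"tz": 0,"twist": 0.054},
  {"tx": 0.03,"ty": 0.014,"tz": 0,"twist": 0.054},
  {"tx": 0.042,"ty": 0.02,"tz": 0,"twist": 0},
  {"tx": 0.042,"ty": 0.02,"tz": 0,"twist": 0},
  {"tx": 0.042,"ty": 0.02,"tz": 0,"twist": 0},
  {"tx": 0.042,"ty": 0.02,"tz": 0,"twist": 0},
  {"tx": 0.042,"ty": 0.02,"tz": 0,"twist": 0},
  {"tx": 0.042,"ty": 0.02,"tz": 0,"twist": 0},
  {"tx": 0.042,"ty": 0.02,"tz": 0,"twist": 0},
  {"tx": 0.042,"ty": 0.02,"tz": 0,"twist": 0},
  {"tx": 0.03,"ty": 0.014,"tz": 0,"twist": 0},
  {"tx": 0.02,"ty": 0.008,"tz": 0,"twist": 0},
])

```text
clock: 11.1
position: [0.6195, 0.1694, 0.2085]
ee_rot: [-1.918, -2.486, 0.001]
force: [-0.6, -0.5, -2.0]
width: 0.431
gripper_force: 15.0
```

Run:
```python
from h import *
s,M=st()
S=np.array([.6055,.2573,.1141]);Tp=S+.032*PZ; A=Tp+.045*LN+.008*EY
print(M.T@(np.array([A[0],A[1],.155])-s["position"])*1000)
```

```text
t 11.1 pos [0.6195 0.1694 0.2085] xyaw 104.69 tilt 0.12 F [-0.62 -0.48 -1.95] T [ 0.032 -0.136 -0.097] w 39.66 g 15.0
[22.8824 16.5905 53.5347]
```

Call:
move_arm([
  {"tx": 0.022,"ty": 0.012,"tz": 0.02,"twist": 0},
  {"tx": 0,"ty": 0,"tz": 0.02,"twist": 0},
  {"tx": 0,"ty": 0,"tz": 0.01,"twist": 0},
  {"tx": 0,"ty": 0,"tz": 0,"twist": 0},
  {"tx": 0,"ty": 0,"tz": 0,"twist": 0},
], squeeze=10)

```text
clock: 11.6
position: [0.6268, 0.1892, 0.1599]
ee_rot: [1.925, 2.483, -0.001]
force: [-0.1, 1.1, -0.3]
width: 0.428
gripper_force: 10.0
```

Run:
```python
from h import *
s,M=st()
S=np.array([.6055,.2573,.1141]);Tp=S+.032*PZ; A=Tp+.045*LN+.008*EY
print(M.T@(np.array([A[0],A[1],.150])-s["position"])*1000)
```

```text
t 11.6 pos [0.6268 0.1892 0.1599] xyaw 104.43 tilt 0.03 F [-0.13  1.05 -0.35] T [-0.046 -0.191 -0.015] w 39.37 g 10.0
[5.7101 4.4648 9.874 ]
```

Call:
move_arm([
  {"tx": 0.005,"ty": 0.004,"tz": 0.006,"twist": 0},
  {"tx": 0,"ty": 0,"tz": 0.006,"twist": 0},
  {"tx": 0,"ty": 0,"tz": 0.004,"twist": 0},
  {"tx": 0,"ty": 0,"tz": 0.002,"twist": 0},
  {"tx": 0,"ty": 0,"tz": 0.002,"twist": 0},
  {"tx": 0,"ty": 0,"tz": 0,"twist": 0},
])

```text
clock: 12.2
position: [0.6299, 0.1954, 0.1402]
ee_rot: [1.924, 2.482, 0.001]
force: [1.3, -3.4, 3.9]
width: 0.429
gripper_force: 15.2
```

Run:
```python
from h import *
s,M=st(); im=arm.get_image("scene"); save("sc4",cv2.resize(im[150:290,310:470],None,fx=4,fy=4,interpolation=cv2.INTER_CUBIC))
```

```text
t 12.2 pos [0.6299 0.1954 0.1402] xyaw 104.45 tilt 0.08 F [ 1.35 -3.4   3.95] T [-0.598 -0.43  -0.022] w 39.49 g 15.17
```

View pics/sc4.png

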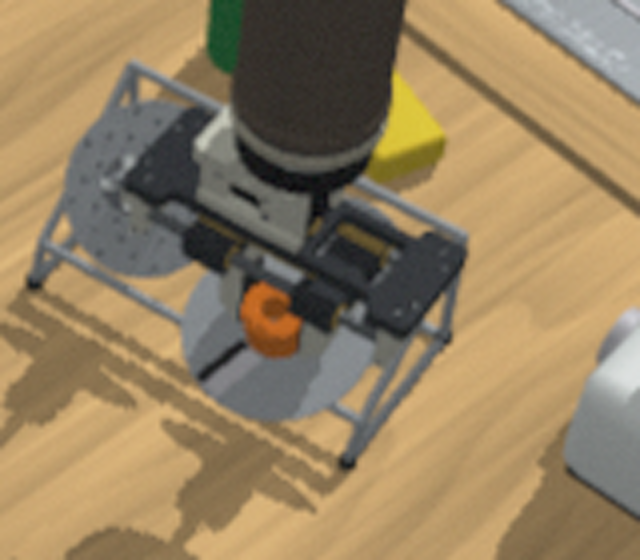

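Call:
move_arm([
  {"tx": 0,"ty": 0,"tz": 0.003,"twist": 0},
  {"tx": 0,"ty": 0,"tz": 0.003,"twist": 0},
  {"tx": 0,"ty": 0,"tz": 0.003,"twist": 0},
  {"tx": 0,"ty": 0,"tz": 0.003,"twist": 0},
  {"tx": 0,"ty": 0,"tz": 0,"twist": 0},
])

```text
clock: 12.75
position: [0.6292, 0.1967, 0.1279]
ee_rot: [-1.923, -2.484, -0.002]
force: [1.0, 0.0, 2.9]
width: 0.432
gripper_force: 15.6
```

Run:
```python
from h import *
s,M=st(); im=arm.get_image("wrist"); save("wr5",im)
```

```text
t 12.75 pos [0.6292 0.1967 0.1279] xyaw 104.52 tilt 0.06 F [0.98 0.01 2.89] T [ 0.051 -0.249  0.012] w 39.7 g 15.57
```

View pics/wr5.png

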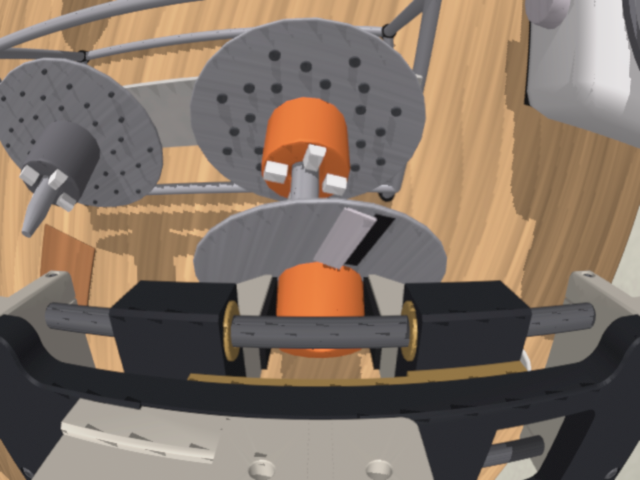

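Call:
move_arm([
  {"tx": 0,"ty": 0,"tz": 0.003,"twist": 0},
  {"tx": 0,"ty": 0,"tz": 0.003,"twist": 0},
  {"tx": 0,"ty": 0,"tz": 0.003,"twist": 0},
  {"tx": 0,"ty": 0,"tz": 0.003,"twist": 0},
  {"tx": 0,"ty": 0,"tz": 0.001,"twist": 0},
  {"tx": 0,"ty": 0,"tz": 0,"twist": 0},
])

```text
clock: 13.4
position: [0.629, 0.1955, 0.1142]
ee_rot: [-1.924, -2.484, 0.002]
force: [0.4, -2.2, 2.3]
width: 0.428
gripper_force: 14.3
```

```bash
cat >> h.py <<'E'
from scipy.optimize import least_squares
def rim(t,xo,h,n=361,top=True,M=None,pos=None):
    "plate rim in world for tilt t about tool y, hub axis offset xo (tool x), grasp h above the foot"
    pz=-np.cos(t)*M[:,2]-np.sin(t)*M[:,0]     # disc z leans to -tool x
    e2=np.cross(pz,M[:,1])*-1                  # in plate, towards ~ +tool x
    if e2@M[:,0]<0: e2=-e2
    g=pos-.019*M[:,2]+xo*M[:,0]; c=g-(h-.0105)*pz
    a=np.linspace(0,2*np.pi,n); return c+.06*(np.cos(a)[:,None]*e2+np.sin(a)[:,None]*M[:,1]),c,pz
def tiltfit(name,h=.0327):
    s,M=st(); c=arm.calibration("wrist"); im=arm.get_image("wrist"); save(name,im)
    r=[a for a in arm.regions_of("wrist","slicer_hub") if a["region"].sum()>3000]
    if not r: print("no region"); return
    m=r[0]["region"]; ys,xs=np.nonzero(m); print("conf",r[0]["conf"],m.sum(),xs.min(),xs.max(),ys.min(),ys.max())
    cols=np.arange(235,405,5); e=np.array([np.nonzero(m[:,k])[0].min() if m[:,k].any() else np.nan for k in cols])
    def res(p):
        P,_,_=rim(p[0],p[1],h,M=M,pos=s["position"]); q=np.array([proj("wrist",v,c) for v in P[::2]])
        q=q[(q[:,1]<q[:,1].mean())]; q=q[np.argsort(q[:,0])]
        d=np.interp(cols,q[:,0],q[:,1])-e; return np.nan_to_num(np.clip(d,-12,12))
    for x0 in(-.003,0.,.003):
        b=min((least_squares(lambda p:res([p[0],x0]),[np.radians(t)],loss="soft_l1",diff_step=1e-3) for t in(25,35,45)),key=lambda o:o.cost); print("xo",x0,"tilt",np.degrees(b.x),"cost",b.cost)
    return m,im
E
python3 - <<'E'
from h import *
tiltfit("wr6")
E
```

```text
t 13.4 pos [0.629  0.1955 0.1142] xyaw 104.48 tilt 0.06 F [ 0.36 -2.21  2.27] T [-0.374 -0.233  0.01 ] w 39.4 g 14.29
conf 0.56 14685 189 449 228 317
xo -0.003 tilt [25.] cost 375.41421567893804
xo 0.0 tilt [25.] cost 375.41421567893804
xo 0.003 tilt [25.] cost 375.41421567893804
```

Run:
```python
from h import *
s,M=st(); c=arm.calibration("wrist"); m=arm.regions_of("wrist","slicer_hub")[0]["region"]
for k in range(200,450,20):
    y=np.nonzero(m[:,k])[0]; print((k,y.min() if len(y) else -1),end=" ")
print()
for t in(30,35,40,45,50):
    P,cc,pz=rim(np.radians(t),0,.0327,M=M,pos=s["position"]); q=np.array([proj("wrist",v,c) for v in P]); up=q[np.argmin(q[:,1])]
    print(t,"top",up.round(1),"left",q[np.argmin(q[:,0])].round(1),"right",q[np.argmax(q[:,0])].round(1))
im=cv2.imread("pics/wr6.png"); 
for t,col in((35,(0,0,255)),(40,(0,255,0)),(45,(255,0,0))):
    P,_,_=rim(np.radians(t),0,.0327,M=M,pos=s["position"]); q=np.array([proj("wrist",v,c) for v in P]); cv2.polylines(im,[q.round().astype(int)],True,col,1)
cv2.imwrite("pics/wr6o.png",im)
```

```text
t 13.5 pos [0.6291 0.1955 0.1144] xyaw 104.49 tilt 0.05 F [-0.12 -2.33  1.92] T [-0.401 -0.217  0.064] w 39.5 g 14.21
(200, np.int64(250)) (220, np.int64(240)) (240, np.int64(235)) (260, np.int64(232)) (280, np.int64(231)) (300, np.int64(228)) (320, np.int64(228)) (340, np.int64(228)) (360, np.int64(231)) (380, np.int64(231)) (400, np.int64(235)) (420, np.int64(241)) (440, np.int64(249)) 
30 top [322.7 166.6] left [192.6 251.2] right [451.2 251.1]
35 top [322.8 171.5] left [190.9 249.4] right [453.1 249.3]
40 top [322.9 178.3] left [189.  248.4] right [455. 247.]
45 top [323.  187.2] left [187.  248.2] right [457.1 247. ]
50 top [323.2 198.1] left [184.9 248.9] right [459.2 247.8]
```

View pics/wr6o.png

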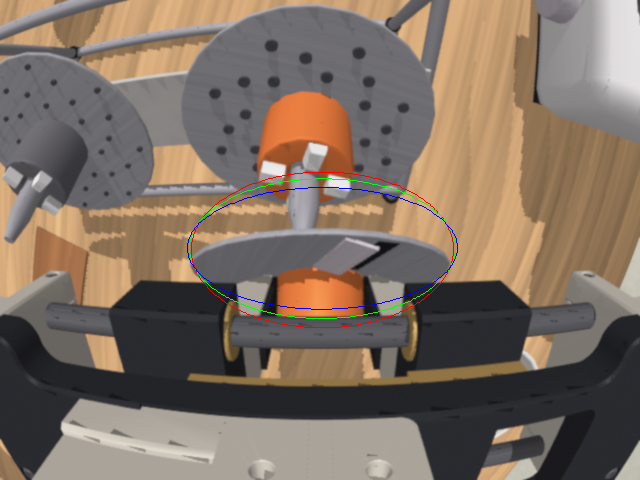

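Run:
```python
from h import *
s,M=st(); c=arm.calibration("wrist"); m=arm.regions_of("wrist","slicer_hub")[0]["region"]
cols=np.arange(200,445,5); e=np.array([np.nonzero(m[:,k])[0].min() for k in cols])
def res(p,h):
    P,_,_=rim(p[0],p[1],h,M=M,pos=s["position"]); q=np.array([proj("wrist",v,c) for v in P]); i=np.argmin(q[:,0]);j=np.argmax(q[:,0])
    ym=np.interp(q[:,0],[q[i,0],q[j,0]],[q[i,1],q[j,1]]); q=q[q[:,1]<=ym+1]; q=q[np.argsort(q[:,0])]
    return np.interp(cols,q[:,0],q[:,1])-e
for h in(.029,.0327,.036):
    b=min((least_squares(lambda p:res(p,h),[np.radians(t),0.],loss="soft_l1",diff_step=1e-3,x_scale=[.1,.003]) for t in(40,50,60)),key=lambda o:o.cost)
    print(h,np.degrees(b.x[0]),b.x[1],b.cost,res(b.x,h)[::8].round(1))
# hub top disc edges if visible, orange mask rows
o=cv2.inRange(cv2.cvtColor(cv2.imread("pics/wr6.png"),cv2.COLOR_BGR2HSV),(3,150,80),(20,255,255)); ys,xs=np.nonzero(o[220:420]); print(xs.min(),xs.max(),ys.min()+220,ys.max()+220)
```

```text
t 13.55 pos [0.6291 0.1955 0.1144] xyaw 104.48 tilt 0.05 F [ 0.73 -2.7   0.52] T [-0.459 -0.191  0.058] w 39.19 g 14.19
0.029 50.61314519101884 -0.005201255700915889 15.975703792908186 [ 0.2  1.2 -0.9  0.1 -1.4 -0.1 -1.7]
0.0327 51.28827173323243 -0.008129131919501674 15.735784468768196 [ 0.3  1.1 -0.9  0.2 -1.4 -0.1 -1.6]
0.036 89.03439376083584 -0.002138136464966375 13.988019385341502 [-0.8  1.2 -1.  -0.  -1.4  0.4 -1.6]
276 363 268 316
```

```bash
cat >> h.py <<'E'
def fit2(im,m,s,M,c,h=.0327,cols=None,orow=None,q0=(45,50,60)):
    cols=np.arange(200,445,5) if cols is None else cols
    e=np.array([np.nonzero(m[:,k])[0].min() if m[:,k].any() else np.nan for k in cols])
    if orow is None:
        o=cv2.inRange(cv2.cvtColor(im,cv2.COLOR_RGB2HSV),(3,150,80),(20,255,255)); r=np.nonzero(o[200:,318:326].mean(1)>128)[0]; orow=r.min()+200
    def res(p):
        P,cc,pz=rim(p[0],p[1],h,M=M,pos=s["position"]); q=np.array([proj("wrist",v,c) for v in P]); i=np.argmin(q[:,0]);j=np.argmax(q[:,0])
        hub=cc+(P-cc)/3; hq=min(proj("wrist",v,c)[1] for v in hub[::5])
        ym=np.interp(q[:,0],[q[i,0],q[j,0]],[q[i,1],q[j,1]]); q=q[q[:,1]<=ym+1]; q=q[np.argsort(q[:,0])]
        return np.r_[np.nan_to_num(np.interp(cols,q[:,0],q[:,1])-e),6*(hq-orow)]
    b=min((least_squares(res,[np.radians(t),0.],loss="soft_l1",diff_step=1e-3,x_scale=[.1,.003]) for t in q0),key=lambda o:o.cost)
    print("h",h,"tilt",np.degrees(b.x[0]).round(2),"xo mm",(b.x[1]*1000).round(2),"cost",b.cost.round(1),"orow",orow,"ores",res(b.x)[-1]); return b.x
E
python3 - <<'E'
from h import *
s,M=st(); c=arm.calibration("wrist"); m=arm.regions_of("wrist","slicer_hub")[0]["region"]; im=cv2.imread("pics/wr6.png")[:,:,::-1].copy()
for h in(.029,.0327,.036): fit2(im,m,s,M,c,h)
E
```

```text
t 13.6 pos [0.6291 0.1955 0.1144] xyaw 104.48 tilt 0.05 F [-0.02 -3.23  0.38] T [-0.48  -0.162  0.016] w 39.54 g 14.18
h 0.029 tilt 87.09 xo mm 6.55 cost 299.7 orow 200 ores 278.712864936882
h 0.0327 tilt 74.53 xo mm 13.87 cost 382.6 orow 200 ores 185.18489051114022
h 0.036 tilt 86.99 xo mm -0.46 cost 299.1 orow 200 ores 277.74285673315364
```

Run:
```python
from h import *
s,M=st(); c=arm.calibration("wrist"); m=arm.regions_of("wrist","slicer_hub")[0]["region"]; im=cv2.imread("pics/wr6.png")[:,:,::-1].copy()
o=cv2.inRange(cv2.cvtColor(im,cv2.COLOR_RGB2HSV),(3,150,80),(20,255,255)); print([(k,np.nonzero(o[225:330,k])[0][[0,-1]]+225) for k in range(280,365,10)])
for h in(.029,.0327,.036):
  for r in (266,268,270): fit2(im,m,s,M,c,h,orow=r)
```

```text
t 13.65 pos [0.629  0.1955 0.1145] xyaw 104.48 tilt 0.05 F [ 0.33 -3.06 -0.25] T [-0.543 -0.162  0.005] w 39.27 g 14.18
[(280, array([275, 315])), (290, array([271, 316])), (300, array([269, 316])), (310, array([269, 316])), (320, array([271, 316])), (330, array([274, 316])), (340, array([276, 316])), (350, array([271, 315])), (360, array([275, 315]))]
h 0.029 tilt 53.99 xo mm -2.46 cost 27.7 orow 266 ores 1.01577183622976
h 0.029 tilt 52.55 xo mm -3.64 cost 20.2 orow 268 ores 0.6072461626080212
h 0.029 tilt 51.07 xo mm -4.83 cost 15.8 orow 270 ores 0.16825502945175685
h 0.0327 tilt 53.53 xo mm -6.37 cost 21.9 orow 266 ores 0.8084253868927362
h 0.0327 tilt 52.05 xo mm -7.53 cost 16.2 orow 268 ores 0.2952006002919916
h 0.0327 tilt 50.52 xo mm -8.7 cost 16.0 orow 270 ores -0.26552218120252746
h 0.036 tilt 53.12 xo mm -9.83 cost 17.6 orow 266 ores 0.512510103444356
h 0.036 tilt 51.59 xo mm -10.98 cost 15.2 orow 268 ores -0.09684284636216489
h 0.036 tilt 50.06 xo mm -12.1 cost 19.8 orow 270 ores -0.9557621979060968
```

Call:
move_arm([
  {"tx": -0.002,"ty": 0,"tz": -0.01,"twist": 0},
  {"tx": 0,"ty": 0,"tz": -0.02,"twist": 0},
  {"tx": 0,"ty": 0,"tz": -0.02,"twist": 0},
  {"tx": 0,"ty": 0,"tz": -0.02,"twist": 0},
  {"tx": 0,"ty": 0,"tz": -0.01,"twist": 0},
  {"tx": 0,"ty": 0,"tz": 0,"twist": 0},
  {"tx": 0,"ty": 0,"tz": 0,"twist": 0},
], squeeze=20)

```text
clock: 14.4
position: [0.6294, 0.194, 0.1942]
ee_rot: [-1.923, -2.484, 0.001]
force: [0.6, 0.3, -2.3]
width: 0.425
gripper_force: 23.3
```

```bash
cat > m.py <<'E'
from h import *
import sys
s,M=st(); c=arm.calibration("wrist"); im=arm.get_image("wrist"); save(sys.argv[1],im); m=arm.regions_of("wrist","slicer_hub")[0]["region"]
ys,xs=np.nonzero(m); print("mask",xs.min(),xs.max(),ys.min(),ys.max())
o=cv2.inRange(cv2.cvtColor(im,cv2.COLOR_RGB2HSV),(3,150,80),(20,255,255))
cc=[]
for k in range(285,360,5):
    r=np.nonzero(o[:,k])[0]; g=np.split(r,np.nonzero(np.diff(r)>6)[0]+1); g=[x for x in g if x[-1]>300 and len(x)>10]; cc.append((k,g[-1][0] if g else -1,g[-1][-1] if g else -1))
print(cc)
np.savez("last.npz",im=im,m=m,K=c["K"],T=c["T"],pos=s["position"],M=M)
orow=int(sys.argv[2]) if len(sys.argv)>2 else min(a[1] for a in cc if a[1]>0)
S=np.array([.6055,.2573,.1141]);Tp=S+.032*PZ
for h in(.029,.0327,.036):
    x=fit2(im,m,s,M,c,h,orow=orow,cols=np.arange(max(xs.min()+10,200),min(xs.max()-10,445),5)); P,ce,pz=rim(*x,h,M=M,pos=s["position"]); f=ce-.0105*pz
    print("  foot",f,"foot-tip in EY,LN,z mm",(f-Tp)@EY*1e3,(f-Tp)@LN*1e3,(f-Tp)[2]*1e3)
E
python3 m.py wr7
```

```text
t 14.4 pos [0.6294 0.194  0.1942] xyaw 104.5 tilt 0.03 F [ 0.59  0.28 -2.27] T [-0.088 -0.163  0.013] w 39.11 g 23.28
mask 191 449 225 317
[(285, np.int64(272), np.int64(315)), (290, np.int64(271), np.int64(316)), (295, np.int64(269), np.int64(316)), (300, np.int64(269), np.int64(316)), (305, np.int64(268), np.int64(316)), (310, np.int64(267), np.int64(316)), (315, np.int64(268), np.int64(316)), (320, np.int64(270), np.int64(316)), (325, np.int64(271), np.int64(316)), (330, np.int64(273), np.int64(316)), (335, np.int64(274), np.int64(316)), (340, np.int64(275), np.int64(316)), (345, np.int64(272), np.int64(316)), (350, np.int64(270), np.int64(315)), (355, np.int64(272), np.int64(315))]
h 0.029 tilt 51.7 xo mm -3.51 cost 19.5 orow 267 ores 1.088583875253562
  foot [0.6246 0.2127 0.1952] foot-tip in EY,LN,z mm 7.327355511542814 27.432985032989304 56.60695771302041
h 0.0327 tilt 51.17 xo mm -7.37 cost 13.1 orow 267 ores 0.6547831606868613
  foot [0.6249 0.2116 0.1927] foot-tip in EY,LN,z mm 7.32603209861934 28.57999730035269 54.07634164552736
h 0.036 tilt 50.69 xo mm -10.78 cost 10.1 orow 267 ores 0.1258567741419938
  foot [0.6252 0.2106 0.1904] foot-tip in EY,LN,z mm 7.324827460234121 29.610539819195527 51.77400869766438
```

Call:
move_arm([
  {"tx": 0.008,"ty": -0.004,"tz": 0.015,"twist": 0},
  {"tx": 0.0075,"ty": -0.0033,"tz": 0.015,"twist": 0},
  {"tx": 0,"ty": 0,"tz": 0.0085,"twist": 0},
  {"tx": 0,"ty": 0,"tz": 0,"twist": 0},
  {"tx": 0,"ty": 0,"tz": 0,"twist": 0},
])

```text
clock: 15.0
position: [0.6192, 0.2067, 0.1561]
ee_rot: [1.924, 2.483, -0.001]
force: [-0.7, -0.1, -1.0]
width: 0.424
gripper_force: 23.3
```

```bash
python3 m.py wr8
```

```text
t 15.0 pos [0.6192 0.2067 0.1561] xyaw 104.46 tilt 0.03 F [-0.73 -0.13 -0.99] T [-0.017 -0.147  0.015] w 39.04 g 23.28
mask 191 448 225 317
[(285, np.int64(271), np.int64(315)), (290, np.int64(270), np.int64(316)), (295, np.int64(269), np.int64(316)), (300, np.int64(269), np.int64(316)), (305, np.int64(268), np.int64(316)), (310, np.int64(267), np.int64(316)), (315, np.int64(268), np.int64(316)), (320, np.int64(270), np.int64(316)), (325, np.int64(271), np.int64(316)), (330, np.int64(273), np.int64(316)), (335, np.int64(274), np.int64(316)), (340, np.int64(275), np.int64(316)), (345, np.int64(272), np.int64(316)), (350, np.int64(270), np.int64(315)), (355, np.int64(272), np.int64(315))]
h 0.029 tilt 51.95 xo mm -3.44 cost 23.1 orow 267 ores 0.9420764050629487
  foot [0.6143 0.2255 0.1572] foot-tip in EY,LN,z mm 0.5852812510137885 12.479093772106514 18.60622831585465
h 0.0327 tilt 51.42 xo mm -7.31 cost 17.4 orow 267 ores 0.5921253347071342
  foot [0.6146 0.2243 0.1547] foot-tip in EY,LN,z mm 0.5836605057411771 13.626674500166912 16.088732674571364
h 0.036 tilt 50.94 xo mm -10.74 cost 14.2 orow 267 ores 0.21158298247655694
  foot [0.6149 0.2233 0.1524] foot-tip in EY,LN,z mm 0.5821879524503516 14.666547697968326 13.79543133582839
```

Call:
move_arm([
  {"tx": 0.0026,"ty": 0,"tz": 0.0031,"twist": 0},
  {"tx": 0.0026,"ty": 0,"tz": 0.0031,"twist": 0},
  {"tx": 0.0026,"ty": 0,"tz": 0.0031,"twist": 0},
  {"tx": 0.0026,"ty": 0,"tz": 0.0031,"twist": 0},
  {"tx": 0.0026,"ty": 0,"tz": 0.0031,"twist": 0},
  {"tx": 0.0013,"ty": 0,"tz": 0.0015,"twist": 0},
  {"tx": 0,"ty": 0,"tz": 0,"twist": 0},
  {"tx": 0,"ty": 0,"tz": 0,"twist": 0},
])

```text
clock: 15.9
position: [0.6174, 0.2166, 0.1421]
ee_rot: [1.924, 2.475, -0.003]
force: [-4.3, -16.3, 25.8]
width: 0.428
gripper_force: 35.1
```

```bash
python3 m.py wr9|tail -2
```

```text
h 0.036 tilt 78.22 xo mm -7.58 cost 98.5 orow 276 ores -63.090993130401216
  foot [0.6105 0.2435 0.1536] foot-tip in EY,LN,z mm 1.393920630773524 -5.97301560540531 15.000393207208196
```

```bash
python3 -c "
from h import *
st()"
```

```text
t 16.0 pos [0.6174 0.2167 0.1422] xyaw 104.27 tilt 0.4 F [ -4.99 -16.48  25.25] T [-3.314  0.99   0.096] w 39.19 g 35.08
```

Call:
move_arm([
  {"tx": -0.0026,"ty": 0,"tz": -0.0031,"twist": 0},
  {"tx": -0.0039,"ty": 0,"tz": -0.0046,"twist": 0},
  {"tx": -0.0039,"ty": 0,"tz": -0.0046,"twist": 0},
  {"tx": 0,"ty": 0,"tz": 0,"twist": 0},
  {"tx": 0,"ty": 0,"tz": 0,"twist": 0},
])

```text
clock: 16.5
position: [0.6176, 0.2112, 0.1513]
ee_rot: [-1.923, -2.484, 0.0]
force: [-1.0, 0.8, -1.9]
width: 0.427
gripper_force: 28.6
```

```bash
python3 m.py wr10
python3 - <<'E'
from h import *
d=np.load("last.npz"); o=d["im"]; S=np.array([.6055,.2573,.1141])
c=dict(K=d["K"],T=d["T"])
for n,a in(("foot",-.048),("seat",0),("tip",.032)): print(n,proj("wrist",S+a*PZ,c))
E
```

```text
t 16.5 pos [0.6176 0.2112 0.1513] xyaw 104.5 tilt 0.03 F [-1.02  0.84 -1.85] T [ 0.027 -0.131 -0.002] w 39.31 g 28.6
mask 190 450 247 316
[(285, np.int64(275), np.int64(315)), (290, np.int64(274), np.int64(316)), (295, np.int64(274), np.int64(316)), (300, np.int64(273), np.int64(316)), (305, np.int64(273), np.int64(316)), (310, np.int64(273), np.int64(316)), (315, np.int64(275), np.int64(316)), (320, np.int64(276), np.int64(316)), (325, np.int64(278), np.int64(316)), (330, np.int64(279), np.int64(316)), (335, np.int64(280), np.int64(316)), (340, np.int64(281), np.int64(316)), (345, np.int64(279), np.int64(316)), (350, np.int64(278), np.int64(315)), (355, np.int64(276), np.int64(315))]
h 0.029 tilt 58.38 xo mm -4.1 cost 10.7 orow 273 ores 0.38788352312565166
  foot [0.6125 0.2312 0.1551] foot-tip in EY,LN,z mm 0.21832811089994822 6.468186642752113 16.458861521979536
h 0.0327 tilt 81.42 xo mm -2.81 cost 84.3 orow 273 ores -72.11042769783421
  foot [0.6102 0.2398 0.1654] foot-tip in EY,LN,z mm 0.22115206164143425 -2.455935819453833 26.78951134553975
h 0.036 tilt 81.39 xo mm -6.19 cost 84.9 orow 273 ores -72.6584954289608
  foot [0.6103 0.2397 0.1649] foot-tip in EY,LN,z mm 0.22099382923698663 -2.3311782966194965 26.275084393512365
foot [321.0771 127.0789]
seat [321.2723 184.003 ]
tip [321.4226 233.5598]
```

```bash
cat > f.py <<'E'
from h import *
s,M=st(); c=arm.calibration("wrist"); K=c["K"]; T=np.array(c["T"]); Tt=np.eye(4);Tt[:3,:3]=M;Tt[:3,3]=s["position"]; Rel=np.linalg.inv(Tt)@T
y=np.radians(104.48); M0=np.array([[np.cos(y),np.sin(y),0],[np.sin(y),-np.cos(y),0],[0,0,-1.]])
poses={"wr6":[.6291,.1955,.1144],"wr7":[.6294,.194,.1942],"wr8":[.6192,.2067,.1561],"wr10":[.6176,.2112,.1513],"wr5":[.6292,.1967,.1279]}
obs=[]
lam=np.radians(-17.2)
def lugs(S,lam=lam): return [S+.0055*PZ+.0135*(np.cos(lam+k*np.pi/2)*EY+np.sin(lam+k*np.pi/2)*UP) for k in range(4)]
S0=np.array([.6055,.2573,.1141])
for n,p in poses.items():
    W=np.eye(4);W[:3,:3]=M0;W[:3,3]=p; cal=dict(K=K,T=W@Rel)
    im=cv2.imread("pics/"+n+".png"); hsv=cv2.cvtColor(im,cv2.COLOR_BGR2HSV)
    w=cv2.inRange(hsv,(0,0,200),(180,40,255)); k,_,stt,cen=cv2.connectedComponentsWithStats(w)
    pr=[proj("wrist",v,cal) for v in lugs(S0)]
    b=[(cen[i].round(1).tolist(),int(stt[i,4])) for i in range(1,k) if stt[i,4]>60 and abs(cen[i][0]-320)<70 and 60<cen[i][1]<260]
    print(n,"pred",[q.round(0).tolist() for q in pr],"tip",proj("wrist",S0+.032*PZ,cal).round(0),"blobs",b)
E
python3 f.py
```

```text
t 16.6 pos [0.6175 0.2113 0.1511] xyaw 104.52 tilt 0.04 F [-0.21 -0.11 -1.25] T [-0.024 -0.15  -0.056] w 39.36 g 28.6
wr6 pred [[335.0, 170.0], [314.0, 140.0], [273.0, 157.0], [296.0, 184.0]] tip [303. 213.] blobs [([317.5, 148.8], 168), ([273.0, 168.5], 272), ([338.5, 182.5], 246)]
wr7 pred [[330.0, 155.0], [316.0, 135.0], [289.0, 146.0], [304.0, 165.0]] tip [309. 181.] blobs [([318.5, 140.1], 62), ([289.6, 153.1], 112), ([332.1, 162.7], 104)]
wr8 pred [[344.0, 187.0], [328.0, 164.0], [296.0, 177.0], [313.0, 197.0]] tip [321. 222.] blobs [([332.0, 172.4], 98), ([297.0, 186.4], 166), ([347.1, 196.9], 153)]
wr10 pred [[346.0, 197.0], [329.0, 175.0], [296.0, 187.0], [314.0, 207.0]] tip [322. 234.] blobs [([333.0, 183.5], 106), ([297.3, 197.4], 178), ([348.1, 207.8], 156)]
wr5 pred [[333.0, 169.0], [313.0, 142.0], [276.0, 157.0], [297.0, 182.0]] tip [303. 209.] blobs [([316.7, 150.0], 141), ([276.0, 168.0], 228), ([335.7, 180.8], 206)]
```

```bash
cat >> f.py <<'E'
B={"wr6":[(317.5,148.8),(273,168.5),(338.5,182.5)],"wr7":[(318.5,140.1),(289.6,153.1),(332.1,162.7)],"wr8":[(332,172.4),(297,186.4),(347.1,196.9)],"wr10":[(333,183.5),(297.3,197.4),(348.1,207.8)],"wr5":[(316.7,150),(276,168),(335.7,180.8)]}
d2=np.load("wr2.npz"); c2=dict(K=d2["K"],T=d2["T"]); L=np.array([.6064,.2539,.1183]); u2=proj("wrist",L,c2)
cals={}
for n,p in poses.items():
    W=np.eye(4);W[:3,:3]=M0;W[:3,3]=p; cals[n]=dict(K=K,T=W@Rel)
def res(p,use2=True):
    S=p[:3];r=[]
    for n in B:
        g=lugs(S,p[3]); r+=[proj("wrist",g[i],cals[n])-np.array(B[n][j]) for j,i in enumerate((1,2,0))]
    if use2: r+=[3*(proj("wrist",S+.0055*PZ,c2)-u2)]
    r+=[.2*(proj(cm,S+a*PZ)-np.array(q)) for cm,a,q in(("top",0,(215.7,228)),("top",.032,(225.4,225.4)),("scene",0,(390.4,220.7)),("scene",.032,(384.7,218.5)))]
    return np.concatenate(r)
for u in(True,False):
    b=least_squares(lambda p:res(p,u),np.r_[S0,lam],x_scale=[.01,.01,.01,.1],loss="soft_l1"); print(u,b.x[:3],np.degrees(b.x[3]),b.cost); r=res(b.x,u); print(r.round(1).reshape(-1,2)[-8:].tolist())
E
python3 f.py|tail -4
```

```text
True [0.6075 0.2533 0.1195] -18.40698758825304 14.924149721734242
[[-0.7, 2.8], [0.8, -0.5], [-0.4, -0.3], [-0.6, -3.6], [0.1, 0.0], [-0.4, -0.3], [-0.4, -0.4], [0.1, -0.1]]
False [0.6075 0.254  0.1244] -18.383960838603567 7.79484442794101
[[0.8, -0.1], [-0.5, 1.8], [-0.2, -1.0], [0.5, -0.4], [-0.1, -0.1], [-0.5, -0.4], [-0.3, -0.7], [0.2, -0.4]]
```

```bash
cat >> h.py <<'E'
S1=np.array([.6075,.2535,.1205])
def fit3(d,orow):
    m=d["m"];M=d["M"];pos=d["pos"];c=dict(K=d["K"],T=d["T"]); ys,xs=np.nonzero(m); x0,x1=xs.min(),xs.max()
    cols=np.arange(x0+6,x1-5,4); e=np.array([np.nonzero(m[:,k])[0].min() for k in cols])
    def res(p):
        P,cc,pz=rim(p[0],p[1],p[2],M=M,pos=pos,n=181); q=np.array([proj("wrist",v,c) for v in P]); i=np.argmin(q[:,0]);j=np.argmax(q[:,0])
        hq=min(proj("wrist",v,c)[1] for v in (cc+(P-cc)/3)[::4])
        ex=[2*(q[i,0]-x0),2*(q[j,0]-x1)]
        ym=np.interp(q[:,0],[q[i,0],q[j,0]],[q[i,1],q[j,1]]); q=q[q[:,1]<=ym+1]; q=q[np.argsort(q[:,0])]
        return np.r_[np.interp(cols,q[:,0],q[:,1])-e,6*(hq-orow),ex,(p[2]-.0327)*500]
    best=min((least_squares(res,[np.radians(t),x,h],loss="soft_l1",diff_step=1e-3,x_scale=[.1,.003,.003]) for t in(35,45,55,60) for x,h in((-.004,.033),(-.01,.038))),key=lambda o:o.cost)
    p=best.x; P,cc,pz=rim(*p,M=M,pos=pos); f=cc-.0105*pz; v=f-(S1+.032*PZ)
    print("tilt",np.degrees(p[0]).round(2),"xo",(p[1]*1e3).round(2),"h",(p[2]*1e3).round(2),"cost",best.cost.round(1),"tail",res(p)[-4:].round(1))
    print("foot-tip: EY",(v@EY*1e3).round(2),"perp",(-v@UP*1e3).round(2),"along",(v@PZ*1e3).round(2)); return p
E
sed -i '/^S=np.array/,$d' m.py; echo 'fit3(np.load("last.npz"),orow)' >> m.py
python3 - <<'E'
from h import *
d=np.load("last.npz")
for o in(271,273,275): fit3(d,o)
E
```

```text
tilt 58.52 xo -22.32 h 47.11 cost 26.3 tail [-0.1 -0.   7.8  7.2]
foot-tip: EY -0.77 perp 3.43 along 3.74
tilt 57.29 xo -20.16 h 43.97 cost 29.8 tail [-0.5 -0.9  8.7  5.6]
foot-tip: EY -0.77 perp 3.67 along 5.04
tilt 56.22 xo -16.27 h 39.21 cost 36.2 tail [-0.7 -3.8 11.6  3.3]
foot-tip: EY -0.77 perp 2.81 along 6.87
```

Call:
move_arm([
  {"tx": -0.01,"ty": 0,"tz": -0.025,"twist": 0},
  {"tx": -0.02,"ty": -0.012,"tz": -0.025,"twist": 0},
  {"tx": -0.032,"ty": -0.02,"tz": 0,"twist": 0},
  {"tx": -0.035,"ty": -0.02,"tz": 0,"twist": 0},
  {"tx": -0.03,"ty": -0.02,"tz": 0.03,"twist": 0},
  {"tx": 0,"ty": 0,"tz": 0.04,"twist": 0},
  {"tx": 0,"ty": 0,"tz": 0.04,"twist": 0},
  {"tx": 0,"ty": 0,"tz": 0.02,"twist": 0},
  {"tx": 0,"ty": 0,"tz": 0.01,"twist": 0},
  {"tx": 0,"ty": 0,"tz": 0,"twist": 0},
  {"tx": 0,"ty": 0,"tz": 0,"twist": 0},
], squeeze=15)

```text
clock: 17.7
position: [0.5806, 0.0705, 0.0625]
ee_rot: [1.923, 2.484, 0.002]
force: [0.6, 0.2, -0.3]
width: 0.432
gripper_force: 21.5
```

```bash
python3 m.py wr11
```

```text
t 17.7 pos [0.5806 0.0705 0.0625] xyaw 104.51 tilt 0.08 F [ 0.57  0.17 -0.35] T [ 0.01  -0.092 -0.01 ] w 39.7 g 21.48
mask 189 450 246 317
[(285, np.int64(274), np.int64(315)), (290, np.int64(274), np.int64(316)), (295, np.int64(273), np.int64(316)), (300, np.int64(273), np.int64(316)), (305, np.int64(273), np.int64(316)), (310, np.int64(273), np.int64(316)), (315, np.int64(275), np.int64(316)), (320, np.int64(276), np.int64(316)), (325, np.int64(277), np.int64(316)), (330, np.int64(278), np.int64(316)), (335, np.int64(279), np.int64(316)), (340, np.int64(280), np.int64(316)), (345, np.int64(278), np.int64(316)), (350, np.int64(276), np.int64(315)), (355, np.int64(275), np.int64(315))]
tilt 56.58 xo -14.05 h 38.11 cost 33.3 tail [-0.9 -3.7 13.7  2.7]
foot-tip: EY -71.84 perp 155.51 along 20.16
```

Call:
move_arm([
  {"tx": 0,"ty": 0,"tz": 0.008,"twist": 0},
  {"tx": 0,"ty": 0,"tz": 0.006,"twist": 0},
  {"tx": 0,"ty": 0,"tz": 0,"twist": 0},
  {"tx": 0,"ty": 0,"tz": 0,"twist": 0},
], squeeze=10)

```text
clock: 18.2
position: [0.5817, 0.0723, 0.0489]
ee_rot: [1.921, 2.484, 0.008]
force: [0.9, 4.4, 5.8]
width: 0.428
gripper_force: 10.2
```

Call:
move_arm([
  {"tx": 0,"ty": 0,"tz": 0.002,"twist": 0},
  {"tx": 0,"ty": 0,"tz": 0,"twist": 0},
])

```text
clock: 18.4
position: [0.5821, 0.073, 0.0475]
ee_rot: [1.92, 2.484, 0.009]
force: [0.7, 5.2, 10.4]
width: 0.428
gripper_force: 10.3
```

Call:
move_arm([
  {"tx": 0,"ty": 0,"tz": 0.002,"twist": 0},
  {"tx": 0,"ty": 0,"tz": 0,"twist": 0},
])

```text
clock: 18.6
position: [0.5822, 0.0732, 0.0457]
ee_rot: [1.92, 2.484, 0.01]
force: [-0.8, 6.2, 10.9]
width: 0.426
gripper_force: 10.3
```

Call:
move_arm([
  {"tx": 0,"ty": 0,"tz": 0.002,"twist": 0},
  {"tx": 0,"ty": 0,"tz": 0,"twist": 0},
])

```text
clock: 18.8
position: [0.5822, 0.0733, 0.0438]
ee_rot: [1.92, 2.484, 0.01]
force: [-1.1, 5.8, 12.5]
width: 0.43
gripper_force: 10.4
```

```bash
python3 m.py wr12
```

```text
t 18.8 pos [0.5822 0.0733 0.0438] xyaw 104.6 tilt 0.4 F [-1.11  5.75 12.5 ] T [ 1.305 -0.054  0.015] w 39.56 g 10.42
mask 184 456 202 317
[(285, np.int64(261), np.int64(315)), (290, np.int64(260), np.int64(316)), (295, np.int64(258), np.int64(316)), (300, np.int64(258), np.int64(316)), (305, np.int64(257), np.int64(316)), (310, np.int64(256), np.int64(316)), (315, np.int64(256), np.int64(316)), (320, np.int64(258), np.int64(316)), (325, np.int64(260), np.int64(316)), (330, np.int64(261), np.int64(316)), (335, np.int64(263), np.int64(316)), (340, np.int64(264), np.int64(316)), (345, np.int64(261), np.int64(316)), (350, np.int64(260), np.int64(315)), (355, np.int64(262), np.int64(315))]
tilt 47.69 xo 1.11 h 28.17 cost 42.3 tail [-0.5 -0.   8.1 -2.3]
foot-tip: EY -69.62 perp 161.22 along 3.22
```

Call:
move_arm([
  {"tx": 0,"ty": 0,"tz": 0.002,"twist": 0},
  {"tx": 0,"ty": 0,"tz": 0.002,"twist": 0},
  {"tx": 0,"ty": 0,"tz": 0.001,"twist": 0},
  {"tx": 0,"ty": 0,"tz": 0,"twist": 0},
])

```text
clock: 19.3
position: [0.5823, 0.0738, 0.0389]
ee_rot: [1.919, 2.484, 0.011]
force: [-1.7, 6.9, 14.1]
width: 0.431
gripper_force: 11.2
```

```bash
python3 m.py wr13
```

```text
t 19.3 pos [0.5823 0.0738 0.0389] xyaw 104.62 tilt 0.42 F [-1.66  6.92 14.09] T [ 1.445 -0.014  0.055] w 39.65 g 11.25
mask 54 584 0 54
[(285, np.int64(256), np.int64(315)), (290, np.int64(254), np.int64(316)), (295, np.int64(252), np.int64(316)), (300, np.int64(251), np.int64(316)), (305, np.int64(251), np.int64(316)), (310, np.int64(251), np.int64(316)), (315, np.int64(250), np.int64(316)), (320, np.int64(251), np.int64(316)), (325, np.int64(253), np.int64(316)), (330, np.int64(255), np.int64(316)), (335, np.int64(256), np.int64(316)), (340, np.int64(258), np.int64(316)), (345, np.int64(255), np.int64(316)), (350, np.int64(254), np.int64(315)), (355, np.int64(256), np.int64(315))]Traceback (most recent call last):
  File "m.py", line 12, in <module>
    fit3(np.load("last.npz"),orow)
    ~~~~^^^^^^^^^^^^^^^^^^^^^^^^^^
  File "h.py", line 79, in fit3
    cols=np.arange(x0+6,x1-5,4); e=np.array([np.nonzero(m[:,k])[0].min() for k in cols])
                                             ~~~~~~~~~~~~~~~~~~~~~~~~~^^
    return umr_minimum(a, axis, None, out, keepdims, initial, where)
ValueError: zero-size array to reduction operation minimum which has no identity
```

Call:
move_arm([
  {"tx": 0,"ty": 0,"tz": -0.02,"twist": 0},
  {"tx": 0,"ty": 0,"tz": -0.04,"twist": 0},
  {"tx": 0,"ty": 0,"tz": -0.04,"twist": 0},
  {"tx": 0,"ty": 0,"tz": -0.03,"twist": 0},
  {"tx": 0,"ty": 0,"tz": -0.02,"twist": 0},
  {"tx": 0,"ty": 0,"tz": 0,"twist": 0},
  {"tx": 0,"ty": 0,"tz": 0,"twist": 0},
], squeeze=15)

```text
clock: 20.1
position: [0.5799, 0.0697, 0.1862]
ee_rot: [1.923, 2.483, -0.0]
force: [-0.5, 0.0, -1.5]
width: 0.426
gripper_force: 16.2
```

```bash
sed -i 's/m=arm.regions_of("wrist","slicer_hub")\[0\]\["region"\]/m=max((a["region"] for n in ("slicer_hub","slicer_foot") for a in arm.regions_of("wrist",n)),key=lambda r:r[150:300,200:440].sum())/' m.py
python3 m.py wr14
python3 - <<'E'
from h import *
d=np.load("last.npz"); m=d["m"]; print([(k,int(np.nonzero(m[:,k])[0].min())) for k in range(190,460,12) if m[:,k].any()])
# where does level-ground constraint say: contact rim at z=0 when pos z=.0389
E
```

```text
t 20.1 pos [0.5799 0.0697 0.1862] xyaw 104.48 tilt 0.04 F [-0.51  0.05 -1.55] T [-0.082 -0.108 -0.031] w 39.21 g 16.16
mask 182 458 186 317
[(285, np.int64(256), np.int64(315)), (290, np.int64(254), np.int64(316)), (295, np.int64(253), np.int64(316)), (300, np.int64(251), np.int64(316)), (305, np.int64(251), np.int64(316)), (310, np.int64(250), np.int64(316)), (315, np.int64(250), np.int64(316)), (320, np.int64(251), np.int64(316)), (325, np.int64(253), np.int64(316)), (330, np.int64(254), np.int64(316)), (335, np.int64(256), np.int64(316)), (340, np.int64(258), np.int64(316)), (345, np.int64(255), np.int64(316)), (350, np.int64(254), np.int64(315)), (355, np.int64(256), np.int64(315))]
tilt 44.28 xo 7.03 h 23.78 cost 46.1 tail [-0.4 -0.1  8.4 -4.5]
foot-tip: EY -72.77 perp 69.39 along 114.57
[(190, 226), (202, 215), (214, 207), (226, 202), (238, 197), (250, 194), (262, 191), (274, 189), (286, 188), (298, 187), (310, 187), (322, 186), (334, 187), (346, 188), (358, 189), (370, 190), (382, 193), (394, 196), (406, 199), (418, 203), (430, 210), (442, 217), (454, 231)]
```

```bash
cat >> h.py <<'E'
def fit4(d,orow,ground=None,wh=0.,edge=.0105):
    m=d["m"];M=d["M"];pos=d["pos"];c=dict(K=d["K"],T=d["T"]); ys,xs=np.nonzero(m); x0,x1=xs.min(),xs.max()+1
    cols=np.arange(x0+6,x1-6,4); e=np.array([np.nonzero(m[:,k])[0].min() for k in cols])
    def geo(p): 
        return rim(p[0],p[1],p[2],M=M,pos=pos+p[3]*M[:,1],n=181)
    def res(p):
        P,cc,pz=geo(p); q=np.array([proj("wrist",v,c) for v in P]); i=np.argmin(q[:,0]);j=np.argmax(q[:,0])
        hq=min(proj("wrist",v,c)[1] for v in (cc+(P-cc)/3)[::4]); ex=[2*(q[i,0]-x0),2*(q[j,0]-x1)]
        ym=np.interp(q[:,0],[q[i,0],q[j,0]],[q[i,1],q[j,1]]); q=q[q[:,1]<=ym+1]; q=q[np.argsort(q[:,0])]
        g=0 if ground is None else ((p[2]-.008)*np.cos(p[0])+.06*np.sin(p[0])-ground)*1e3*5
        return np.r_[np.interp(cols,q[:,0],q[:,1])-e,4*(hq-orow),ex,(p[2]-.0327)*1e3*wh,g]
    best=min((least_squares(res,[np.radians(t),0,.0327,0],loss="soft_l1",diff_step=1e-3,x_scale=[.1,.003,.003,.001]) for t in(35,42,48)),key=lambda o:o.cost)
    p=best.x; P,cc,pz=geo(p); f=cc-.0105*pz; v=f-(S1+.032*PZ)
    print("tilt",np.degrees(p[0]).round(2),"xo,h,yo",(p[1:]*1e3).round(2),"cost",best.cost.round(1),"tail",res(p)[-5:].round(1),"| foot-tip EY",(v@EY*1e3).round(2),"perp",(-v@UP*1e3).round(2),"along",(v@PZ*1e3).round(2)); return p
E
python3 - <<'E'
from h import *
d=np.load("last.npz")
fit4(d,250); fit4(d,250,.0579); fit4(d,250,.0579,2); fit4(d,252,.0579,2);fit4(d,248,.0579,2)
E
```

```text
tilt 44.34 xo,h,yo [ 7.08 23.81 -0.93] cost 14.0 tail [-1.  -4.4  2.3 -0.   0. ] | foot-tip EY -73.7 perp 69.33 along 114.5
tilt 46.35 xo,h,yo [ 4.43 28.68 -0.87] cost 22.9 tail [-15.8  -0.2  -1.4  -0.   -1.1] | foot-tip EY -73.64 perp 69.99 along 111.45
tilt 46.36 xo,h,yo [ 4.28 28.88 -0.88] cost 29.7 tail [-16.2  -0.   -1.7  -7.6  -0.3] | foot-tip EY -73.65 perp 70.08 along 111.34
tilt 46.36 xo,h,yo [ 4.28 28.88 -0.88] cost 37.7 tail [-24.2  -0.   -1.7  -7.6  -0.3] | foot-tip EY -73.65 perp 70.08 along 111.34
tilt 46.37 xo,h,yo [ 4.28 28.88 -0.88] cost 21.8 tail [-8.2 -0.  -1.7 -7.6 -0.3] | foot-tip EY -73.65 perp 70.08 along 111.34
```

Call:
move_arm([
  {"tx": 0.015,"ty": 0.01,"tz": -0.005,"twist": 0},
  {"tx": 0.03,"ty": 0.02,"tz": -0.005,"twist": 0},
  {"tx": 0.035,"ty": 0.02,"tz": 0,"twist": 0},
  {"tx": 0.025,"ty": 0.015,"tz": 0,"twist": 0},
  {"tx": 0.012,"ty": 0.008,"tz": 0.01,"twist": 0},
  {"tx": 0,"ty": 0,"tz": 0.015,"twist": 0},
  {"tx": 0,"ty": 0,"tz": 0.012,"twist": 0},
  {"tx": 0,"ty": 0,"tz": 0.005,"twist": 0},
  {"tx": 0,"ty": 0,"tz": 0,"twist": 0},
  {"tx": 0,"ty": 0,"tz": 0,"twist": 0},
])

```text
clock: 21.25
position: [0.6215, 0.2005, 0.1547]
ee_rot: [1.925, 2.482, -0.0]
force: [0.3, 0.0, -0.2]
width: 0.428
gripper_force: 16.2
```

```bash
python3 m.py wr15|sed -n '1,2p'
python3 - <<'E'
from h import *
d=np.load("last.npz")
p=fit4(d,250); fit4(d,250,.0579)
c=dict(K=d["K"],T=d["T"]); im=d["im"]
w=cv2.inRange(cv2.cvtColor(im,cv2.COLOR_RGB2HSV),(0,0,200),(180,40,255)); k,_,stt,cen=cv2.connectedComponentsWithStats(w)
lam=np.radians(-18.4)
print([proj("wrist",S1+.0055*PZ+.0135*(np.cos(lam+k*np.pi/2)*EY+np.sin(lam+k*np.pi/2)*UP),c).round(1).tolist() for k in range(4)])
print([(cen[i].round(1).tolist(),int(stt[i,4])) for i in range(1,k) if stt[i,4]>40 and abs(cen[i][0]-320)<70 and 60<cen[i][1]<230])
for t,col in((p[0],(0,255,0)),):
    P,cc,pz=rim(p[0],p[1],p[2],M=d["M"],pos=d["pos"]+p[3]*d["M"][:,1]); q=np.array([proj("wrist",v,c) for v in P]); h=np.array([proj("wrist",v,c) for v in cc+(P-cc)/3])
    im=im.copy(); cv2.polylines(im,[q.round().astype(int)],True,col,1); cv2.polylines(im,[h.round().astype(int)],True,col,1)
for a in(0,.032): cv2.circle(im,tuple(int(x) for x in proj("wrist",S1+a*PZ,c).round()),2,(255,0,255),-1)
save("wr15o",im)
E
```

```text
t 21.25 pos [0.6215 0.2005 0.1547] xyaw 104.42 tilt 0.02 F [ 0.34  0.04 -0.23] T [ 0.014 -0.148 -0.003] w 39.38 g 16.15
mask 182 458 187 317
tilt 44.21 xo,h,yo [ 6.24 24.65 -0.81] cost 15.3 tail [-1.  -2.6  1.6 -0.   0. ] | foot-tip EY -0.46 perp 1.23 along 15.42
tilt 46.07 xo,h,yo [ 4.09 28.77 -0.81] cost 24.3 tail [-14.1   0.6  -1.5  -0.   -1.4] | foot-tip EY -0.45 perp 1.65 along 12.79
[[345.6, 184.4], [329.8, 160.9], [295.6, 173.2], [313.1, 195.0]]
[([330.2, 158.9], 105), ([295.1, 173.7], 172), ([345.6, 183.8], 121), ([366.7, 204.4], 53)]
```

Call:
move_arm([
  {"tx": 0.0011,"ty": 0.0005,"tz": -0.0009,"twist": 0},
  {"tx": 0.0026,"ty": 0,"tz": 0.0031,"twist": 0},
  {"tx": 0.0026,"ty": 0,"tz": 0.0031,"twist": 0},
  {"tx": 0.0026,"ty": 0,"tz": 0.0031,"twist": 0},
  {"tx": 0,"ty": 0,"tz": 0,"twist": 0},
  {"tx": 0,"ty": 0,"tz": 0,"twist": 0},
], squeeze=8)

```text
clock: 22.0
position: [0.6194, 0.2104, 0.1459]
ee_rot: [-1.923, -2.484, 0.001]
force: [0.2, 0.5, -1.2]
width: 0.431
gripper_force: 9.3
```

Call:
move_arm([
  {"tx": 0.0013,"ty": 0,"tz": 0.0015,"twist": 0},
  {"tx": 0.0013,"ty": 0,"tz": 0.0015,"twist": 0},
  {"tx": 0,"ty": 0,"tz": 0,"twist": 0},
])

```text
clock: 22.3
position: [0.6187, 0.213, 0.1429]
ee_rot: [-1.923, -2.484, 0.0]
force: [-0.4, -0.3, -1.4]
width: 0.428
gripper_force: 9.3
```

Call:
move_arm([
  {"tx": 0.0013,"ty": 0,"tz": 0.0015,"twist": 0},
  {"tx": 0.0013,"ty": 0,"tz": 0.0015,"twist": 0},
  {"tx": 0,"ty": 0,"tz": 0,"twist": 0},
])

```text
clock: 22.6
position: [0.618, 0.2155, 0.1398]
ee_rot: [-1.923, -2.484, 0.0]
force: [0.0, -0.3, -1.0]
width: 0.433
gripper_force: 9.3
```

```bash
python3 m.py wr16|sed -n '1,2p'
python3 - <<'E'
from h import *
d=np.load("last.npz")
p=fit4(d,250)
E
```

```text
t 22.6 pos [0.618  0.2155 0.1398] xyaw 104.51 tilt 0.02 F [ 0.02 -0.26 -1.04] T [-0.018 -0.173  0.003] w 39.81 g 9.27
mask 182 458 185 317
tilt 44.1 xo,h,yo [ 6.72 24.1  -0.96] cost 15.5 tail [-0.8 -4.   1.4 -0.   0. ] | foot-tip EY -0.31 perp -1.33 along -5.68
```

Call:
move_arm([
  {"tx": 0.0013,"ty": 0,"tz": 0.0015,"twist": 0},
  {"tx": 0.0013,"ty": 0,"tz": 0.0015,"twist": 0},
  {"tx": 0,"ty": 0,"tz": 0,"twist": 0},
])

```text
clock: 23.05
position: [0.6175, 0.218, 0.1369]
ee_rot: [-1.923, -2.484, 0.0]
force: [0.3, 0.6, -1.5]
width: 0.432
gripper_force: 9.3
```

Call:
move_arm([
  {"tx": 0.0013,"ty": 0,"tz": 0.0015,"twist": 0},
  {"tx": 0.0013,"ty": 0,"tz": 0.0015,"twist": 0},
  {"tx": 0,"ty": 0,"tz": 0,"twist": 0},
])

```text
clock: 23.35
position: [0.6167, 0.2204, 0.1338]
ee_rot: [-1.923, -2.484, 0.001]
force: [-0.2, -1.0, -2.0]
width: 0.429
gripper_force: 9.3
```

```bash
python3 m.py wr17|sed -n '1,2p'
python3 - <<'E'
from h import *
d=np.load("last.npz")
p=fit4(d,250)
E
```

```text
t 23.35 pos [0.6167 0.2204 0.1338] xyaw 104.5 tilt 0.03 F [-0.2  -0.96 -2.04] T [-0.115 -0.224  0.003] w 39.46 g 9.3
mask 182 457 185 316
tilt 43.89 xo,h,yo [ 5.71 25.14 -1.14] cost 16.9 tail [-1.1 -3.3  1.1 -0.   0. ] | foot-tip EY -0.51 perp -0.47 along -13.95
```

Call:
move_arm([
  {"tx": 0.0013,"ty": 0,"tz": 0.0015,"twist": 0},
  {"tx": 0.0013,"ty": 0,"tz": 0.0015,"twist": 0},
  {"tx": 0,"ty": 0,"tz": 0,"twist": 0},
])

```text
clock: 23.8
position: [0.6162, 0.2228, 0.1308]
ee_rot: [-1.923, -2.484, 0.001]
force: [0.3, -0.7, -2.4]
width: 0.428
gripper_force: 9.3
```

Call:
move_arm([
  {"tx": 0.0013,"ty": 0,"tz": 0.0015,"twist": 0},
  {"tx": 0.0013,"ty": 0,"tz": 0.0015,"twist": 0},
  {"tx": 0,"ty": 0,"tz": 0,"twist": 0},
])

```text
clock: 24.1
position: [0.6155, 0.2253, 0.1278]
ee_rot: [-1.923, -2.484, 0.001]
force: [1.0, -1.2, -3.8]
width: 0.431
gripper_force: 9.4
```

```bash
python3 m.py wr18|sed -n '1,2p'
python3 - <<'E'
from h import *
d=np.load("last.npz")
p=fit4(d,250)
E
```

```text
t 24.1 pos [0.6155 0.2253 0.1278] xyaw 104.5 tilt 0.03 F [ 1.02 -1.18 -3.85] T [-0.41  -0.198  0.064] w 39.66 g 9.43
mask 182 458 186 317
tilt 44.1 xo,h,yo [ 7.03 23.83 -0.97] cost 18.1 tail [-1.2 -4.3  1.8 -0.   0. ] | foot-tip EY -0.24 perp -1.55 along -21.31
```

Call:
move_arm([
  {"tx": 0.0008,"ty": 0,"tz": 0.0018,"twist": 0},
  {"tx": 0.001,"ty": 0,"tz": 0.0018,"twist": 0},
  {"tx": 0,"ty": 0,"tz": 0,"twist": 0},
])

```text
clock: 24.55
position: [0.6155, 0.2268, 0.1252]
ee_rot: [1.923, 2.483, -0.0]
force: [-1.9, -4.7, 4.3]
width: 0.431
gripper_force: 10.0
```

Call:
move_arm([
  {"tx": 0.0013,"ty": 0,"tz": 0.0015,"twist": 0},
  {"tx": 0,"ty": 0,"tz": 0,"twist": 0},
])

```text
clock: 24.75
position: [0.6155, 0.2273, 0.1247]
ee_rot: [1.923, 2.481, -0.001]
force: [-4.8, -7.7, 12.7]
width: 0.43
gripper_force: 13.2
```

Call:
move_arm([
  {"tx": 0.0013,"ty": 0,"tz": 0.0015,"twist": 0},
  {"tx": 0,"ty": 0,"tz": 0,"twist": 0},
])

```text
clock: 24.95
position: [0.6154, 0.2276, 0.1242]
ee_rot: [1.923, 2.479, -0.002]
force: [-6.1, -12.4, 21.0]
width: 0.431
gripper_force: 17.7
```

```bash
python3 m.py wr19|sed -n '1,2p'
python3 - <<'E'
from h import *
d=np.load("last.npz")
p=fit4(d,250)
E
```

```text
t 24.95 pos [0.6154 0.2276 0.1242] xyaw 104.39 tilt 0.22 F [ -6.06 -12.38  20.97] T [-2.603  1.374  0.064] w 39.65 g 17.75
mask 181 458 184 317
tilt 43.5 xo,h,yo [ 6.66 24.02 -1.03] cost 12.6 tail [-0.6 -1.8  0.7 -0.   0. ] | foot-tip EY 0.2 perp -0.34 along -25.58
```

Call:
move_arm([
  {"tx": -0.0013,"ty": 0,"tz": -0.0015,"twist": 0},
  {"tx": -0.0005,"ty": 0,"tz": -0.0006,"twist": 0},
  {"tx": 0,"ty": 0,"tz": 0,"twist": 0},
])

```text
clock: 25.4
position: [0.6154, 0.2274, 0.1246]
ee_rot: [1.923, 2.482, 0.0]
force: [-2.5, -5.4, 7.9]
width: 0.427
gripper_force: 16.1
```

Call:
move_arm([
  {"tx": 0,"ty": 0,"tz": 0,"twist": 0},
  {"tx": 0,"ty": 0,"tz": 0,"twist": 0},
  {"tx": 0,"ty": 0,"tz": 0,"twist": 0},
  {"tx": 0,"ty": 0,"tz": 0,"twist": 0},
  {"tx": 0,"ty": 0,"tz": 0,"twist": 0},
], gripper=-0.1)

```text
clock: 25.9
position: [0.6165, 0.2278, 0.1247]
ee_rot: [1.923, 2.481, 0.003]
force: [1.8, -5.0, 6.3]
width: 0.551
gripper_force: 3.8
```

```bash
python3 m.py wr20
python3 - <<'E'
from h import *
d=np.load("last.npz")
p=fit4(d,250)
E
```

```text
t 25.9 pos [0.6165 0.2278 0.1247] xyaw 104.44 tilt 0.17 F [ 1.77 -5.    6.29] T [-0.934 -0.403  0.031] w 50.7 g 3.82
mask 179 453 166 317
[(285, np.int64(249), np.int64(316)), (290, np.int64(247), np.int64(316)), (295, np.int64(246), np.int64(316)), (300, np.int64(245), np.int64(316)), (305, np.int64(244), np.int64(316)), (310, np.int64(243), np.int64(316)), (315, np.int64(244), np.int64(316)), (320, np.int64(246), np.int64(316)), (325, np.int64(247), np.int64(316)), (330, np.int64(249), np.int64(316)), (335, np.int64(250), np.int64(316)), (340, np.int64(248), np.int64(316)), (345, np.int64(249), np.int64(315)), (350, np.int64(251), np.int64(315)), (355, np.int64(254), np.int64(315))]
tilt 39.86 xo 13.71 h 18.38 cost 133.1 tail [-0.2 -0.  24.2 -7.2]
foot-tip: EY 2.26 perp -4.54 along -24.0
tilt 33.42 xo,h,yo [11.39 16.24 -2.17] cost 37.1 tail [-0.9 -7.5 10.1 -0.   0. ] | foot-tip EY 0.08 perp -0.94 along -20.27
```

Call:
move_arm([
  {"tx": -0.001,"ty": 0,"tz": -0.004,"twist": 0},
  {"tx": -0.001,"ty": 0,"tz": -0.005,"twist": 0},
  {"tx": 0,"ty": 0,"tz": 0,"twist": 0},
  {"tx": 0,"ty": 0,"tz": 0,"twist": 0},
  {"tx": 0,"ty": 0,"tz": 0,"twist": 0},
], gripper=-0.3)

```text
clock: 26.55
position: [0.6153, 0.2262, 0.1324]
ee_rot: [-1.923, -2.484, 0.0]
force: [0.1, 0.9, 0.0]
width: 0.65
gripper_force: 0.0
```

```bash
python3 m.py wr21
python3 - <<'E'
from h import *
d=np.load("last.npz")
p=fit4(d,250)
E
```

```text
t 26.55 pos [0.6153 0.2262 0.1324] xyaw 104.51 tilt 0.02 F [0.09 0.91 0.03] T [-0.035 -0.109 -0.008] w 59.77 g 0.0
mask 191 449 166 316
[(285, np.int64(247), np.int64(315)), (290, np.int64(245), np.int64(315)), (295, np.int64(242), np.int64(315)), (300, np.int64(241), np.int64(315)), (305, np.int64(240), np.int64(315)), (310, np.int64(239), np.int64(315)), (315, np.int64(238), np.int64(315)), (320, np.int64(239), np.int64(315)), (325, np.int64(240), np.int64(315)), (330, np.int64(242), np.int64(315)), (335, np.int64(244), np.int64(315)), (340, np.int64(245), np.int64(315)), (345, np.int64(243), np.int64(315)), (350, np.int64(245), np.int64(315)), (355, np.int64(248), np.int64(315))]
tilt 37.59 xo 1.06 h 35.13 cost 37.9 tail [-0.2 -0.6  8.1  1.2]
foot-tip: EY 0.68 perp 2.51 along -25.87
tilt 30.17 xo,h,yo [ 7.16 20.74 -0.77] cost 49.5 tail [ -1.1 -16.3  15.4  -0.    0. ] | foot-tip EY -0.08 perp -0.09 along -15.12
```

```bash
cat > g.py <<'E'
from h import *
import sys
d=np.load("last.npz"); m=d["m"]; c=dict(K=d["K"],T=d["T"]); ys,xs=np.nonzero(m); cols=np.arange(xs.min()+8,xs.max()-8,6); e=np.array([np.nonzero(m[:,k])[0].min() for k in cols])
a=np.linspace(0,2*np.pi,181)
def up(s,du=0,de=0):
    cc=S1+(s+.0105)*PZ+du*UP+de*EY; q=np.array([proj("wrist",cc+.06*(np.cos(t)*UP+np.sin(t)*EY),c) for t in a]); i=np.argmin(q[:,0]);j=np.argmax(q[:,0])
    w=(q[i,0],q[j,0]); ym=np.interp(q[:,0],[q[i,0],q[j,0]],[q[i,1],q[j,1]]); q=q[q[:,1]<=ym+1]; q=q[np.argsort(q[:,0])]
    return np.interp(cols,q[:,0],q[:,1])-e,w
print("mask x",xs.min(),xs.max())
for s in(0,.002,.0055,.009): r,w=up(s); print(s,"mean row err",np.median(r).round(2),"ext",np.round(w,1))
b=least_squares(lambda p:np.r_[up(p[0],0,p[1])[0],2*(up(p[0],0,p[1])[1][0]-xs.min()),2*(up(p[0],0,p[1])[1][1]-xs.max()-1)],[.003,0.],loss="soft_l1",diff_step=1e-3,x_scale=[.003,.001]); print("height over seat mm",b.x*1e3,b.cost)
E
python3 g.py
python3 - <<'E'
from h import *
d=np.load("last.npz"); c=dict(K=d["K"],T=d["T"])
b=bird("wrist",d["im"],S1+.016*PZ,EY,UP,.065,n=520,cal=c)
save("plate21",np.hstack([b]))
g=cv2.cvtColor(b,cv2.COLOR_RGB2HSV)
# dark slot pixels within annulus 24..58mm
yy,xx=np.mgrid[:520,:520]; X=(xx+.5)/4-65; Y=-((yy+.5)/4-65); r=np.hypot(X,Y)
k=(g[...,2]<45)&(r>24)&(r<57)&(Y>12); print(k.sum())
if k.sum()>20:
    pts=np.c_[X[k],Y[k]].astype(np.float32); vx,vy,x0,y0=cv2.fitLine(pts,cv2.DIST_HUBER,0,.01,.01).ravel(); print("slot dir",np.degrees(np.arctan2(vy,vx)),x0,y0)
E
```

```text
mask x 191 449
0 mean row err -11.71 ext [190.3 450.6]
0.002 mean row err -7.98 ext [189.4 451.5]
0.0055 mean row err -0.9 ext [187.9 453. ]
0.009 mean row err 6.23 ext [186.3 454.6]
height over seat mm [ 5.9872 -0.0413] 28.760272028485165
2889
slot dir 72.8148 18.73048 34.89145
```

View pics/plate21.png

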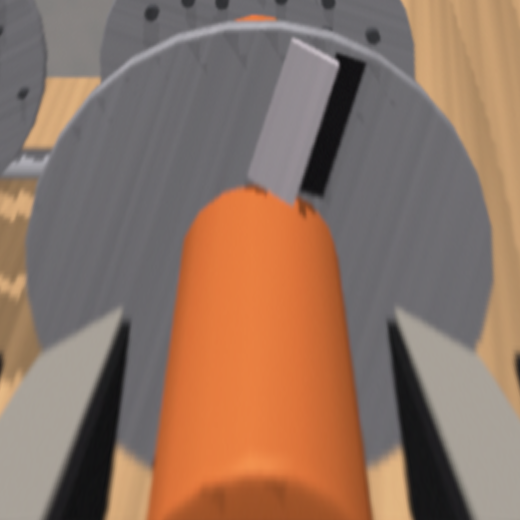

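Call:
move_arm([
  {"tx": 0.0033,"ty": -0.0007,"tz": 0,"twist": 0.089},
  {"tx": 0,"ty": 0,"tz": 0,"twist": 0},
])

```text
clock: 26.9
position: [0.6137, 0.2296, 0.1326]
ee_rot: [-2.094, -2.341, -0.0]
force: [-0.2, 1.1, -0.4]
width: 0.647
gripper_force: 0.0
```

Call:
move_arm([
  {"tx": 0,"ty": 0,"tz": 0,"twist": 0},
  {"tx": 0,"ty": 0,"tz": 0,"twist": 0},
  {"tx": 0,"ty": 0,"tz": 0,"twist": 0},
  {"tx": 0,"ty": 0,"tz": 0,"twist": -0.06},
  {"tx": 0,"ty": 0,"tz": 0,"twist": -0.06},
  {"tx": 0,"ty": 0,"tz": 0,"twist": -0.058},
  {"tx": 0,"ty": 0,"tz": 0,"twist": 0},
], gripper=1, squeeze=4)

```text
clock: 27.6
position: [0.6153, 0.2284, 0.133]
ee_rot: [1.743, 2.612, 0.002]
force: [2.6, -1.3, 3.3]
width: 0.439
gripper_force: 4.1
```

Call:
move_arm([
  {"tx": 0,"ty": 0,"tz": 0,"twist": 0},
  {"tx": 0,"ty": 0,"tz": 0,"twist": 0},
  {"tx": 0,"ty": 0,"tz": 0,"twist": 0.089},
  {"tx": 0,"ty": 0,"tz": 0,"twist": 0},
], gripper=-0.2)

```text
clock: 28.0
position: [0.6134, 0.2292, 0.1325]
ee_rot: [-1.927, -2.481, 0.001]
force: [0.0, 0.6, 0.3]
width: 0.599
gripper_force: 0.0
```

```bash
cat > v.py <<'E'
from h import *
d=np.load("last.npz"); c=dict(K=d["K"],T=d["T"])
b=bird("wrist",d["im"],S1+.016*PZ,EY,UP,.065,n=520,cal=c); g=cv2.cvtColor(b,cv2.COLOR_RGB2HSV)
yy,xx=np.mgrid[:520,:520]; X=(xx+.5)/4-65; Y=-((yy+.5)/4-65); r=np.hypot(X,Y)
k=((g[...,2]<45)&(r>24)&(r<57)&(Y>5)&(abs(X)<52)).astype(np.uint8); n,lab,stt,cen=cv2.connectedComponentsWithStats(k)
for i in range(1,n):
    if stt[i,4]>300:
        q=lab==i; vx,vy,x0,y0=cv2.fitLine(np.c_[X[q],Y[q]].astype(np.float32),cv2.DIST_HUBER,0,.01,.01).ravel(); print("dark",stt[i,4],"dir",np.degrees(np.arctan2(vy,vx)).round(1),"at",x0.round(1),y0.round(1))
E
python3 m.py wr22|head -2; python3 g.py|tail -1; python3 v.py
```

```text
t 28.0 pos [0.6134 0.2292 0.1325] xyaw 104.33 tilt 0.04 F [0.03 0.57 0.28] T [ 0.037 -0.133  0.036] w 55.1 g 0.0
mask 194 449 177 316
height over seat mm [ 5.8905 -0.4408] 34.372162046012306
dark 2923 dir 74.9 at 16.9 35.7
```

Call:
move_arm([
  {"tx": 0,"ty": 0,"tz": 0,"twist": 0.095},
  {"tx": 0,"ty": 0,"tz": 0,"twist": 0},
], gripper=0)

```text
clock: 28.35
position: [0.6139, 0.2291, 0.1326]
ee_rot: [2.104, 2.333, -0.0]
force: [0.4, -0.3, -0.1]
width: 0.509
gripper_force: 0.0
```

Call:
move_arm([
  {"tx": 0,"ty": 0,"tz": 0,"twist": 0},
  {"tx": 0,"ty": 0,"tz": 0,"twist": 0},
  {"tx": 0,"ty": 0,"tz": 0,"twist": 0},
  {"tx": 0,"ty": 0,"tz": 0,"twist": -0.06},
  {"tx": 0,"ty": 0,"tz": 0,"twist": -0.06},
  {"tx": 0,"ty": 0,"tz": 0,"twist": -0.06},
  {"tx": 0,"ty": 0,"tz": 0,"twist": 0},
], gripper=1, squeeze=8)

```text
clock: 29.05
position: [0.6158, 0.2285, 0.1333]
ee_rot: [1.751, 2.606, 0.003]
force: [5.3, -1.3, 3.5]
width: 0.433
gripper_force: 8.0
```

```bash
python3 m.py wr23|head -2; python3 g.py|tail -1; python3 v.py
```

```text
t 29.05 pos [0.6158 0.2285 0.1333] xyaw 112.22 tilt 0.17 F [ 5.34 -1.27  3.48] T [-0.224 -1.263 -0.152] w 39.86 g 8.03
mask 193 450 173 317
height over seat mm [6.2275 1.4335] 35.54364635250324
dark 2919 dir 80.6 at 12.9 37.6
```

Call:
move_arm([
  {"tx": 0,"ty": 0,"tz": 0,"twist": 0},
  {"tx": 0,"ty": 0,"tz": 0,"twist": 0},
  {"tx": 0,"ty": 0,"tz": 0,"twist": 0.085},
  {"tx": 0,"ty": 0,"tz": 0,"twist": 0},
], gripper=0)

```text
clock: 29.6
position: [0.6131, 0.2292, 0.1322]
ee_rot: [-1.926, -2.481, 0.002]
force: [0.0, -0.1, 0.1]
width: 0.501
gripper_force: 0.0
```

```bash
python3 m.py wr24|head -2; python3 g.py|tail -1; python3 v.py
```

```text
t 29.6 pos [0.6131 0.2292 0.1322] xyaw 104.36 tilt 0.09 F [ 0.03 -0.05  0.05] T [-0.009 -0.144  0.003] w 46.12 g 0.0
mask 193 451 176 317
height over seat mm [ 5.745  -0.5931] 26.37210367891125
dark 2920 dir 75.1 at 16.9 35.7
```

Call:
move_arm([
  {"tx": 0,"ty": 0,"tz": 0,"twist": -0.09},
  {"tx": 0,"ty": 0,"tz": 0,"twist": 0},
])

```text
clock: 29.95
position: [0.6138, 0.2289, 0.1324]
ee_rot: [-1.737, -2.617, 0.001]
force: [0.5, 0.8, -0.7]
width: 0.498
gripper_force: 0.0
```

Call:
move_arm([
  {"tx": 0,"ty": 0,"tz": 0,"twist": 0},
  {"tx": 0,"ty": 0,"tz": 0,"twist": 0},
  {"tx": 0,"ty": 0,"tz": 0,"twist": 0},
  {"tx": 0,"ty": 0,"tz": 0,"twist": 0.06},
  {"tx": 0,"ty": 0,"tz": 0,"twist": 0.06},
  {"tx": 0,"ty": 0,"tz": 0,"twist": 0.06},
  {"tx": 0,"ty": 0,"tz": 0,"twist": 0},
], gripper=1, squeeze=8)

```text
clock: 30.65
position: [0.6132, 0.228, 0.1327]
ee_rot: [2.099, 2.337, -0.004]
force: [-2.8, -2.4, 3.9]
width: 0.435
gripper_force: 8.1
```

```bash
python3 m.py wr25|head -2; python3 g.py|tail -1; python3 v.py
```

```text
t 30.65 pos [0.6132 0.228  0.1327] xyaw 96.16 tilt 0.15 F [-2.77 -2.38  3.91] T [-0.762  0.638  0.204] w 40.02 g 8.09
mask 189 445 173 317
height over seat mm [ 5.7968 -2.6093] 41.542269650600815
dark 2961 dir 68.3 at 21.5 32.4
```

Call:
move_arm([
  {"tx": 0,"ty": 0,"tz": 0,"twist": 0},
  {"tx": 0,"ty": 0,"tz": 0,"twist": 0},
  {"tx": 0,"ty": 0,"tz": 0,"twist": 0},
], gripper=0)

```text
clock: 31.1
position: [0.6142, 0.2294, 0.1326]
ee_rot: [-2.094, -2.342, -0.001]
force: [0.6, -0.4, -0.2]
width: 0.499
gripper_force: 0.0
```

```bash
python3 m.py wr26|head -2; python3 g.py|tail -1; python3 v.py
```

```text
t 31.1 pos [0.6142 0.2294 0.1326] xyaw 96.4 tilt 0.04 F [ 0.61 -0.38 -0.23] T [-0.02  -0.173 -0.007] w 45.94 g 0.0
mask 187 442 176 317
height over seat mm [ 5.8445 -0.4153] 26.747770124406262
dark 2934 dir 70.7 at 20.0 34.2
```

Call:
move_arm([
  {"tx": 0,"ty": 0,"tz": 0,"twist": 0},
  {"tx": 0,"ty": 0,"tz": 0,"twist": 0},
  {"tx": 0,"ty": 0,"tz": 0,"twist": 0},
  {"tx": 0,"ty": 0,"tz": -0.01,"twist": 0},
  {"tx": 0,"ty": 0,"tz": -0.02,"twist": 0},
  {"tx": 0,"ty": 0,"tz": -0.03,"twist": 0},
  {"tx": -0.02,"ty": -0.006,"tz": -0.01,"twist": 0},
  {"tx": -0.04,"ty": -0.013,"tz": 0,"twist": 0},
  {"tx": -0.04,"ty": -0.013,"tz": 0,"twist": 0},
  {"tx": -0.03,"ty": -0.01,"tz": 0,"twist": 0},
  {"tx": -0.013,"ty": -0.004,"tz": 0,"twist": 0},
], gripper=-0.5)

```text
clock: 32.35
position: [0.584, 0.0778, 0.2033]
ee_rot: [2.098, 2.336, -0.002]
force: [-0.1, 0.0, -0.2]
width: 0.749
gripper_force: 0.0
```

Call:
move_arm([
  {"tx": 0,"ty": 0,"tz": 0.006,"twist": 0.089},
  {"tx": 0,"ty": 0,"tz": 0.006,"twist": 0.089},
  {"tx": 0,"ty": 0,"tz": 0.006,"twist": 0.089},
  {"tx": 0,"ty": 0,"tz": 0.006,"twist": 0.089},
  {"tx": 0,"ty": 0,"tz": 0.006,"twist": 0.089},
  {"tx": 0,"ty": 0,"tz": 0.006,"twist": 0.089},
  {"tx": 0,"ty": 0,"tz": 0.006,"twist": 0.089},
  {"tx": 0,"ty": 0,"tz": 0.006,"twist": 0.089},
  {"tx": 0,"ty": 0,"tz": 0.005,"twist": 0.089},
  {"tx": 0,"ty": 0,"tz": 0.005,"twist": 0.089},
  {"tx": 0,"ty": 0,"tz": 0,"twist": 0},
])

```text
clock: 33.45
position: [0.5841, 0.083, 0.1446]
ee_rot: [-3.11, -0.444, 0.0]
force: [-0.7, -0.7, 0.2]
width: 0.751
gripper_force: 0.0
```

Run:
```python
from h import *
s,M=st(); c=arm.calibration("wrist"); im=arm.get_image("wrist"); save("wr27",im); np.savez("wr27.npz",im=im,K=c["K"],T=c["T"])
d2=np.load("wr2.npz")
def circ(im,c,P0,half,lo,hi,r,vmin=None):
    "orange blob in the plane through P0, mm"
    b=bird("wrist",im,P0,EY,UP,half,n=800,cal=c); h=cv2.cvtColor(b,cv2.COLOR_RGB2HSV); k=cv2.inRange(h,lo,hi); n,lab,stt,cen=cv2.connectedComponentsWithStats(k)
    i=1+np.argmax(stt[1:,4]); ct,_=cv2.findContours((lab==i).astype(np.uint8),cv2.RETR_EXTERNAL,cv2.CHAIN_APPROX_NONE); ct=max(ct,key=len); (x,y),rr=cv2.minEnclosingCircle(ct); A=cv2.contourArea(cv2.convexHull(ct)); f=2*half/800*1e3
    return (x-400)*f,-(y-400)*f,rr*f,np.sqrt(A/np.pi)*f,b
c2=dict(K=d2["K"],T=d2["T"])
x,y,rr,ra,b=circ(d2["im"],c2,S1,.04,(3,150,60),(22,255,255),0); D=(d2["T"][:3,3]-S1)@PZ*1e3; print("lower hub on seat plane: ctr",x,y,"R",rr,ra,"camD",D,"=> along of hub top",D*(1-20/ra),"using enclosing",D*(1-20/rr))
for s0 in(0,.0055):
    P0=S1+(s0+.042)*PZ; x,y,rr,ra,b=circ(im,c,P0,.04,(3,150,60),(22,255,255),0); D=(np.array(c["T"])[:3,3]-P0)@PZ*1e3; print("slicer hub top, s",s0,"ctr",x,y,"R",rr,ra,"camD",D,"height corr",D*(1-20/ra),D*(1-20/rr))
```

```text
t 33.45 pos [0.5841 0.083  0.1446] xyaw 16.25 tilt 0.03 F [-0.65 -0.75  0.21] T [ 0.042  0.088 -0.018] w 69.14 g 0.0
lower hub on seat plane: ctr -0.877203369140625 -1.0917510986328125 R 19.828283691406252 19.47263384387379 camD 241.30080782203672 => along of hub top -6.535011160356793 using enclosing -2.089706029264018
slicer hub top, s 0 ctr -0.4 -2.6500000000000004 R 20.473469543457032 19.77285283550838 camD 198.63449573021452 height corr -2.2818792437637017 4.593622190346265
slicer hub top, s 0.0055 ctr -0.2 -2.6 R 19.936158752441408 19.226203593728858 camD 193.13449573021452 height corr -7.773077924326934 -0.6184715574913305
```

```bash
cat > q.py <<'E'
from h import *
import sys
np.random.seed(0)
dA=np.load("last.npz"); dB=np.load("wr27.npz"); cA=dict(K=dA["K"],T=dA["T"]); cB=dict(K=dB["K"],T=dB["T"])
mB=max((a["region"] for n in("slicer_hub","slicer_foot") for a in arm.regions_of("wrist",n)),key=lambda r:r[60:260,:150].sum())
ct,_=cv2.findContours(mB.astype(np.uint8),cv2.RETR_EXTERNAL,cv2.CHAIN_APPROX_NONE); ct=max(ct,key=len)[:,0].astype(float); ct=ct[(ct[:,0]>2)]
print("B contour",ct.min(0),ct.max(0),len(ct))
m=dA["m"]; ys,xs=np.nonzero(m); cols=np.arange(xs.min()+8,xs.max()-8,6); e=np.array([np.nonzero(m[:,k])[0].min() for k in cols]); a=np.linspace(0,2*np.pi,181)
ring=np.array([.06*(np.cos(t)*UP+np.sin(t)*EY) for t in a])
def res(C,wB=.3,sep=False):
    q=np.array([proj("wrist",C+v,cA) for v in ring]); i=np.argmin(q[:,0]);j=np.argmax(q[:,0]); ex=np.array([q[i,0]-xs.min(),q[j,0]-xs.max()-1])
    ym=np.interp(q[:,0],[q[i,0],q[j,0]],[q[i,1],q[j,1]]); q=q[q[:,1]<=ym+1]; q=q[np.argsort(q[:,0])]
    rA=np.r_[np.interp(cols,q[:,0],q[:,1])-e,2*ex]
    g=np.array([proj("wrist",C+v,cB) for v in ring]); o=g.mean(0)
    th=np.arctan2(*(g-o).T[::-1]); rr=np.hypot(*(g-o).T); k=np.argsort(th); tc=np.arctan2(*(ct-o).T[::-1]); rB=np.interp(tc,th[k],rr[k],period=2*np.pi)-np.hypot(*(ct-o).T)
    return (rA,rB) if sep else np.r_[rA,wB*rB]
for w in(0.,.1,.3,1.):
    b=least_squares(lambda C:res(C,w),S1+.013*PZ,loss="soft_l1",x_scale=.01,diff_step=1e-4); v=b.x-S1; rA,rB=res(b.x,sep=True)
    print("w",w,"C-S1: EY",(v@EY*1e3).round(2),"UP",(v@UP*1e3).round(2),"height",(v@PZ*1e3-10.5).round(2),"rms A",np.sqrt((rA**2).mean()).round(2),"B",np.median(abs(rB)).round(2),"ext",rA[-2:].round(1))
E
python3 q.py
python3 - <<'E'
# S by the same two kinds of view: wr2 lugs(4 centres) and upslope lugs
exec(open("f.py").read().split("def res(")[0])
B["wr15"]=[(330.2,158.9),(295.1,173.7),(345.6,183.8)]; W=np.eye(4);W[:3,:3]=M0;W[:3,3]=[.6215,.2005,.1547]; cals["wr15"]=dict(K=K,T=W@Rel)
phi=np.radians(15); 
l2=[]
e0=np.array([np.cos(phi),np.sin(phi),0]); p0=np.sin(np.radians(40))*np.array([np.sin(phi),-np.cos(phi),0])+np.array([0,0,np.cos(np.radians(40))]); u0=np.cross(p0,e0); lug0=np.array([.6093,.2563,.1125])+.0055*p0
for (x,y) in((376,312),(306,182),(175,249),(241,383)): l2.append(proj("wrist",lug0+(x-300)/7.5e3*e0-(y-300)/7.5e3*u0,c2))
for w in(0.,1.,3.):
    def res(p):
        S=p[:3];g=lugs(S,p[3]);r=[]
        for n in B: r+=[proj("wrist",g[i],cals[n])-np.array(B[n][j]) for j,i in enumerate((1,2,0))]
        r+=[w*(proj("wrist",g[i],c2)-l2[i]) for i in range(4)]
        return np.concatenate(r)
    b=least_squares(res,np.r_[S1,-.31],x_scale=[.01,.01,.01,.1],loss="soft_l1"); v=b.x[:3]-S1; print("w",w,"S-S1 EY,UP,PZ",(v@EY*1e3).round(2),(v@UP*1e3).round(2),(v@PZ*1e3).round(2),"lam",np.degrees(b.x[3]).round(2),"cost",b.cost.round(1))
E
```

```text
B contour [ 3. 50.] [156. 259.] 401
w 0.0 C-S1: EY -0.48 UP -3.73 height 2.1 rms A 0.69 B 0.78 ext [-0.6 -2.9]
w 0.1 C-S1: EY -0.39 UP -3.25 height 2.6 rms A 0.66 B 0.53 ext [-1.3 -1.6]
w 0.3 C-S1: EY -0.3 UP -2.89 height 2.93 rms A 0.71 B 0.47 ext [-1.7 -0.6]
w 1.0 C-S1: EY -0.25 UP -2.8 height 2.79 rms A 0.89 B 0.41 ext [-1.6 -0.5]
t 33.6 pos [0.5845 0.0825 0.1451] xyaw 16.56 tilt 0.04 F [-0.26  0.23  0.43] T [-0.01  -0.012 -0.021] w 69.21 g 0.0
wr6 pred [[336.0, 165.0], [314.0, 135.0], [273.0, 152.0], [297.0, 179.0]] tip [303. 208.] blobs [([317.5, 148.8], 168), ([273.0, 168.5], 272), ([338.5, 182.5], 246)]
wr7 pred [[331.0, 152.0], [316.0, 132.0], [289.0, 143.0], [305.0, 162.0]] tip [309. 178.] blobs [([318.5, 140.1], 62), ([289.6, 153.1], 112), ([332.1, 162.7], 104)]
wr8 pred [[345.0, 183.0], [329.0, 160.0], [297.0, 173.0], [314.0, 193.0]] tip [321. 217.] blobs [([332.0, 172.4], 98), ([297.0, 186.4], 166), ([347.1, 196.9], 153)]
wr10 pred [[346.0, 193.0], [330.0, 171.0], [297.0, 183.0], [315.0, 203.0]] tip [322. 229.] blobs [([333.0, 183.5], 106), ([297.3, 197.4], 178), ([348.1, 207.8], 156)]
wr5 pred [[334.0, 165.0], [314.0, 137.0], [276.0, 153.0], [298.0, 178.0]] tip [304. 204.] blobs [([316.7, 150.0], 141), ([276.0, 168.0], 228), ([335.7, 180.8], 206)]
w 0.0 S-S1 EY,UP,PZ -0.18 1.38 4.0 lam -18.25 cost 9.1
w 1.0 S-S1 EY,UP,PZ -0.26 -0.8 2.02 lam -18.05 cost 12.0
w 3.0 S-S1 EY,UP,PZ -0.43 -0.98 1.87 lam -17.68 cost 16.2
```

Run:
```python
src=open("f.py").read().split("def res(")[0]
src=src.replace("s,M=st(); c=arm.calibration(\"wrist\"); K=c[\"K\"]; T=np.array(c[\"T\"]); Tt=np.eye(4);Tt[:3,:3]=M;Tt[:3,3]=s[\"position\"]; Rel=np.linalg.inv(Tt)@T","dd=np.load('last.npz'); K=dd['K']; Tt=np.eye(4);Tt[:3,:3]=dd['M'];Tt[:3,3]=dd['pos']; Rel=np.linalg.inv(Tt)@dd['T']").replace("print(n,","0 and print(n,")
exec(src)
d27=np.load("wr27.npz"); s=arm.observe(); W=np.eye(4);W[:3,:3]=R.from_rotvec(s["ee_rot"]).as_matrix();W[:3,3]=s["position"]; R2=np.linalg.inv(W)@d27["T"]
print("Rel26",Rel[:3,3],R.from_matrix(Rel[:3,:3]).as_rotvec(),"Rel27",R2[:3,3],R.from_matrix(R2[:3,:3]).as_rotvec())
B["wr15"]=[(330.2,158.9),(295.1,173.7),(345.6,183.8)]; W=np.eye(4);W[:3,:3]=M0;W[:3,3]=[.6215,.2005,.1547]; cals["wr15"]=dict(K=K,T=W@Rel)
phi=np.radians(15); l2=[]
e0=np.array([np.cos(phi),np.sin(phi),0]); p0=np.sin(np.radians(40))*np.array([np.sin(phi),-np.cos(phi),0])+np.array([0,0,np.cos(np.radians(40))]); u0=np.cross(p0,e0); lug0=np.array([.6093,.2563,.1125])+.0055*p0
for (x,y) in((376,312),(306,182),(175,249),(241,383)): l2.append(proj("wrist",lug0+(x-300)/7.5e3*e0-(y-300)/7.5e3*u0,c2))
for w in(0.,1.,3.):
    def res(p):
        S=p[:3];g=lugs(S,p[3]);r=[]
        for n in B: r+=[proj("wrist",g[i],cals[n])-np.array(B[n][j]) for j,i in enumerate((1,2,0))]
        r+=[w*(proj("wrist",g[i],c2)-l2[i]) for i in range(4)]
        return np.concatenate(r)
    b=least_squares(res,np.r_[S1,-.31],x_scale=[.01,.01,.01,.1],loss="soft_l1"); v=b.x[:3]-S1; print("w",w,"S-S1 EY,UP,PZ",(v@EY*1e3).round(2),(v@UP*1e3).round(2),(v@PZ*1e3).round(2),"lam",np.degrees(b.x[3]).round(2),"cost",b.cost.round(1))
```

```text
Rel26 [ 0.0747 -0.0011 -0.1593] [-0.2173 -0.2173  1.5602] Rel27 [ 0.0727 -0.0013 -0.1587] [-0.2173 -0.2195  1.5654]
w 0.0 S-S1 EY,UP,PZ -0.05 2.87 2.78 lam -18.24 cost 9.1
w 1.0 S-S1 EY,UP,PZ -0.15 -0.67 -0.45 lam -18.03 cost 15.4
w 3.0 S-S1 EY,UP,PZ -0.38 -0.91 -0.66 lam -17.61 cost 22.0
```

Run:
```python
from h import *
def rng(f,s):
    d=np.load(f); c=dict(K=d["K"],T=d["T"]); P0=S1+s*PZ; half=.08;n=1280
    b=bird("wrist",d["im"],P0,EY,UP,half,n=n,cal=c).astype(np.float32); sat=b.max(2)-b.min(2); sat=cv2.GaussianBlur(sat,(0,0),3)
    C=np.array([640.,640.])
    for it in range(4):
        pts=[];
        for t in np.linspace(0,2*np.pi,360,endpoint=False):
            r=np.arange(50,70,.125)*8; x=C[0]+r*np.cos(t); y=C[1]-r*np.sin(t); ok=(x>2)&(x<n-3)&(y>2)&(y<n-3)
            v=cv2.remap(sat,x.astype(np.float32)[None],y.astype(np.float32)[None],cv2.INTER_LINEAR)[0]; g=np.gradient(v); g[~ok]=0; k=np.argmax(g[4:-4])+4
            if v[:max(k-25,1)].max()<45 and v[min(k+25,len(v)-1)]>55: pts.append((x[k],y[k]))
        p=np.array(pts); 
        q=least_squares(lambda u:np.hypot(p[:,0]-u[0],p[:,1]-u[1])-u[2],[*C,480],loss="soft_l1",f_scale=2).x; C=q[:2]
    D=(d["T"][:3,3]-P0)@PZ*1e3; Rm=q[2]/8; e=np.hypot(p[:,0]-q[0],p[:,1]-q[1])-q[2]; a=np.degrees(np.arctan2(-(p[:,1]-C[1]),p[:,0]-C[0]))
    print(f,"n",len(p),"angles",np.histogram(a,bins=12,range=(-180,180))[0],"ctr",((C-640)/8*[1,-1]).round(2),"R",Rm.round(2),"mad",np.median(abs(e)).round(2)/8,"D",D.round(2),"true s+",(D*(1-60/Rm)).round(2)); return s*1e3+D*(1-60/Rm)
lo=rng("wr2.npz",-.0315); up=rng("wr27.npz",.0105); up2=rng("wr27.npz",.016)
print("plate spacing",up-lo,up2-lo,"seated would be 42, on lugs 47.5")
```

```text
wr2.npz n 191 angles [11 30 22 23 16 30 30  2  0  0 15 12] ctr [-0.64 -1.05] R 60.68 mad 0.415 D 272.8 true s+ 3.07
wr27.npz n 213 angles [15 27 30 31 19 30 30  4  0  0 13 14] ctr [-0.59 -2.69] R 60.62 mad 0.1275 D 230.13 true s+ 2.35
wr27.npz n 212 angles [16 27 30 29 19 30 30  5  0  0 14 12] ctr [-0.39 -2.67] R 59.17 mad 0.17375 D 224.63 true s+ -3.15
plate spacing 41.285052423357364 41.28761703130145 seated would be 42, on lugs 47.5
```

```bash
python3 -c "
from h import *
st(); print(arm.sign_off())"
```

```text
t 33.6 pos [0.5845 0.0825 0.1451] xyaw 16.56 tilt 0.04 F [-0.26  0.23  0.43] T [-0.01  -0.012 -0.021] w 69.21 g 0.0
the job is handed in; nothing more can be done
None
```

I put the slicing disc on the orange peg, let go of it and handed the job in at about 34 s. By camera its plate is about 41 mm above the lower one (42 mm if seated, 47.5 mm if only resting on the lugs), so I judge it seated. Contact on the way down twice reached about 25–30 N before I backed off, though you asked not to force it. No verdict came back.

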